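# Wind the scissor jack up to level a timber sill

### The arm

A 6-joint arm with a two-finger parallel gripper is mounted at the origin on the work surface. World frame = base frame: x ahead of the robot, y to its left, z up, the work surface at z = 0. Lengths are in m, angles in rad, forces in N, time in s.
With the tool pointing down it reaches from about 0.225 to 0.875 m from the base axis. Payload 3.4 kg.
Tool frame: the origin (TCP) lies on the centre line of the jaws, within the pads' length; the fingertips stand 19 mm ahead of it and the grasp point (between the pads) is the TCP (nose_length is the distance from the TCP to the fingertips, in m); z points along the fingers, y is the direction in which the jaws open and shut (so a half turn about z gives the same grasp; the last joint's range is limited). The gripper opens to 85 mm and grips with 20 to 120 N. Pads are 22 mm wide; open, the fingers measure 114 mm over their backs; the gripper's body (76 mm by 85 mm) begins 54 mm behind the grasp point. The pads swing forward as they close: fully open they stand 13 mm farther back than shut.
Start: joints at [-1.341, 0.276, 1.505, -0, 1.361, -0.121], TCP at [0.198, -0.54, 0.25] pointing down, gripper open.
Joint ranges: [-2.89, 2.89], [-0.75, 2.08], [0.22, 2.7], [-1.18, 4.32], [0.11, 2.71], [-2.7, 2.7]. Speed limits (rad/s): [2.57, 2.57, 3.14, 3.14, 3.14, 3.14].

### API

Orientations are given as a unit quaternion [w, x, y, z].
In Python, from rig import * gives the robot as it stands.
- The arm moves only by the shell command python3 -m jog 'ROWS' [OPENING] [FORCE]. ROWS is JSON, one flat list of numbers, 6 for each row, row after row: the shift along the tool's x, y, z in mm, then the turn, a rotation vector about the tool's x, y, z in degrees. In form: [tx, ty, tz, wx, wy, wz, tx, ty, tz, wx, wy, wz, ...]. A call has 1 to 10 rows; each row is the pose to reach, as a shift and turn from the pose commanded when the call began, along the tool's axes at that moment; what a row does not reach only later rows make up. A row lasts 1/8 s, in which the tool goes at most 62.5 mm and 10.7 degrees, less where a joint would pass 70% of its speed; a pose out of reach is approached as far as the arm can. A call with a gripper value outside its range is refused whole. OPENING is the closure, from 0 (fully open) to 1 (shut), set as the call begins (- or left out, the last holds). The fingers move at their own pace and stop on an object; FORCE is the grip in N (left out, the last holds). Time passes only in rows, so rows that repeat a pose let the fingers close. It gives the time, the measured TCP pose, the force and the opening at its end, in the units of the state.
- get_state(): the state, without advancing time (a new reading comes with each control period).
- get_image(name): name is "side" or "top" or "wrist"; returns a dict with "frame" (384x512x3 uint8, red, green, blue), "camera_matrix" (3x3 intrinsics, pixels), "rvec" (rotation vector, rad) and "tvec" (3), from world to camera coordinates, as OpenCV has them. Camera axes: x right, y down, z forward; pixel columns grow to the right and rows downward; lengths in m; the calibration is good to about 2 mm. The wrist camera is an equidistant fisheye: a pixel r from the principal point sees the ray r / f radians off the axis. A picture is of the moment at which its call begins. There is no depth.
- sign_off(): hands the job in, once; it reports no verdict.
The state is a dict: "clock": time; "qpos": joint angles; "qd": joint speeds; "effort": joint torques, N m; "position": TCP position; "ee_rot": TCP orientation; "contact_force": force on the tool from outside, world axes, zero at the start; "moment": the same for the moment, N m; "width": finger opening in m.
Only numpy, scipy, OpenCV 4.12 (cv2) and the standard library are available. Lean on these libraries where they do the work, as an engineer would, in place of code of your own. Each camera call takes 0.05 s, during which the arm holds its last target.

### The job

Fit the loose crank handle on the square end of the scissor jack's screw, pushed fully home, and wind the jack up with it until the jack has lifted the timber sill off the packing and the sill lies level. Find the square by feel: never force the handle against the screw, keep your hand off the sill, leave the other things on the bench where they are, and leave the handle on the screw.

Things in the scene. Friction and masses are not known exactly. Their poses are not given: they have to be found in the camera images.
- crank: Loose crank handle, dark steel, 0.6 kg, lying flat. Origin: on the socket axis at the middle of the 10 mm thick throw arm, 14.5 mm above the bench; +y along the axis to the socket mouth, +x along the arm (28 mm wide) to the grip, z up as it lies. Shank 22 mm square from y=5 to 50 mm; socket block 29 mm square, y=50 to 100, its hole 17.6 mm square (flats along x and z), 50 mm deep
- crank_shank (a point): middle of the crank's 22 mm square shank, on its axis (y=27.5 mm in the crank's frame): near the balance point, a good place to carry it
- crank_mouth (a point): centre of the socket's mouth, the open end of the crank (y=100 mm in the crank's frame)
- crank_grip (a point): middle of the grip sleeve, on its axis (80 mm throw; x=80, y=-66 mm in the crank's frame). The black sleeve is 28 mm thick and 110 mm long, parallel to the shank, pointing to -y, and spins freely on its pin, so a hand that holds it need not turn with the crank
- shaft_collar (a point): On the axis of the jack's level screw, at the outer face of its round 28 mm collar, 140 mm above the bench. The screw points out to this frame's -y (+y into the jack, z up). Beyond the collar: square end 16 mm wide, 36 mm long, then a round nose 16 mm thick, 10 mm long. Greased. Home: the socket's mouth meets the collar. Per turn this point rises 4 mm and moves 2 mm to +y
- near_nut: Bearing block at the jack's crank end with the screw in it (its frame does not turn). The square stands turned past level by 14 to 36 degrees clockwise seen from the crank (positive about +y), not measured: rock the socket about its axis to find it; it slips on within about 6 degrees. Clockwise also raises the jack. Stiff: 0.4 N m, 5 N at the grip; it stays where left, crank and all. The loose crank droops a little
- jack_head: the jack's top plate, 80 x 70 mm, on dark steel scissor arms; the jack itself is fixed on a timber bearer block 150 x 290 x 60 mm
- head_top (a point): centre of the upper face of the jack's top plate; it rises 8 mm a turn and starts about 3 to 12 mm below the sill. Axes as shaft_collar
- sill: Loose timber sill, 550 x 70 x 45 mm, 0.9 kg, dark mortises, steel strap at its far end. Origin: centre of its underside; y along it, away from the crank end; z up when level. Starts tilted 0.04 rad, jack end low, on the packing and on the near edge of a fixed trestle block, 175 mm beyond the origin, about which it tips; the jack head is 225 mm before the origin
- packing: fixed stack of timber offcuts, 100 mm wide, 34 mm thick, beside the far end of the jack, under the sill. Origin: under the centre of its foot; its top is 248 mm above the origin. When the sill is level its underside is 256 mm above this origin: 8 mm clear of the packing's top
- paint_tin: paint tin, 112 mm across, 118 mm tall, stands on the bench; leave alone
- wrench: open-ended spanner, 210 mm long, lies on the bench; leave alone
- screw_jar: glass jar of 72 mm, 85 mm tall; leave alone
Not all that is in view belongs to the job. Leave any blue or turquoise look-alike of the packing alone.

How it is judged:
By the outcome, as a careful person would: the job done as asked, in the order asked, and still so for the second after the job is handed in, with the robot touching nothing.
It also fails if it takes over 72 s, if anything falls off the work surface, if the arm or the gripper's body presses on something with over 40 N, if the wrist force passes 120 N, or if a joint passes its speed limit or range.

## Working session

There is one attempt and no reset: what is moved stays moved. The work goes in short steps, Python scripts to look and compute and a shell command to move; the robot and the scene stay as the last step left them, time stands still between calls to the robot, and variables do not carry over. Pictures are saved under pics/ and viewed, and the job is handed in when it is done.

```bash
ls -la; mkdir -p pics; python3 - <<'E'
from rig import *
import cv2,numpy as np
s=get_state()
for k,v in s.items(): print(k,np.round(v,4))
for n in ("side","top","wrist"):
    d=get_image(n); cv2.imwrite(f"pics/{n}0.png",d["frame"][:,:,::-1])
    print(n,np.round(d["camera_matrix"],1).tolist(),np.round(d["rvec"],4),np.round(d["tvec"],4))
E
```

```text
total 12
drwxr-xr-x  3 agent agent 4096 Dec  6 13:23 .
drwxr-xr-x 23 root  root  4096 Dec  6 13:23 ..
drwxr-xr-x  2 agent agent 4096 Dec  6 13:23 pics
clock 0.0
qpos [-1.341   0.2766  1.5062 -0.      1.3607 -0.121 ]
qd [-0.0026  0.0012  0.0001 -0.0005  0.0004 -0.0016]
effort [ 2.60000e-03 -4.16766e+01 -2.45807e+01 -0.00000e+00  1.10000e-02
 -0.00000e+00]
position [ 0.1975 -0.5395  0.2494]
ee_rot [-9.000e-04  9.847e-01  1.745e-01 -1.000e-04]
contact_force [-0.3948  0.1703 -0.2662]
moment [ 0.0832 -0.0102 -0.0296]
width 0.0853
side [[497.9, 0.0, 257.5], [0.0, 497.9, 196.3], [0.0, 0.0, 1.0]] [ 0.3327 -2.749   1.2233] [0.5503 0.1943 2.0903]
top [[445.5, 0.0, 264.9], [0.0, 445.5, 191.3], [0.0, 0.0, 1.0]] [ 2.159  -2.2096  0.0854] [-0.0018  0.5933  1.6115]
wrist [[297.3, 0.0, 253.3], [0.0, 297.3, 188.2], [0.0, 0.0, 1.0]] [-2.3431  1.6385  0.2741] [-0.5751 -0.0416  0.3808]
```

View pics/side0.png

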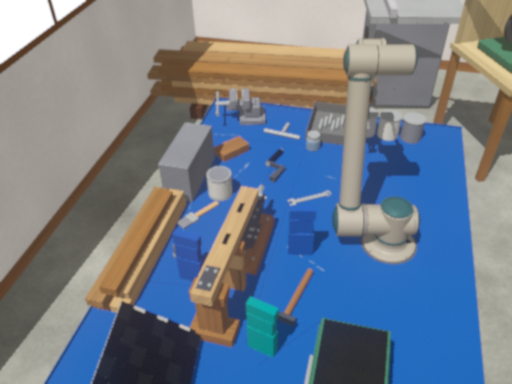

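View pics/top0.png

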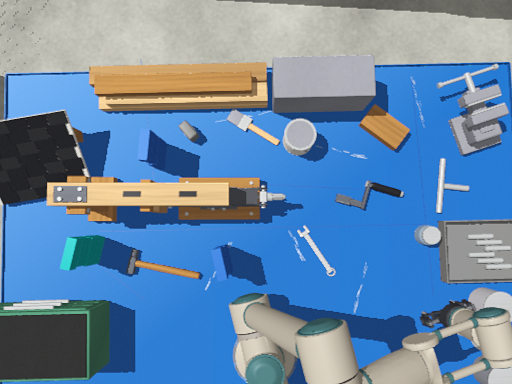

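View pics/wrist0.png

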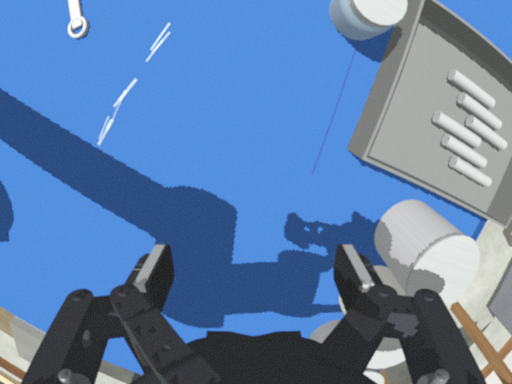

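The top view shows the jack and its screw end at about (275,197), with the crank at about (370,193): dark shank at (352,201), arm at (367,195), black sleeve at (387,188). The side view shows the crank near (277,163). I'll enlarge both views.

```bash
cat > h.py <<'E'
from rig import *
import cv2,numpy as np
from scipy.spatial.transform import Rotation as R
def cam(d):
    Rm=cv2.Rodrigues(np.array(d["rvec"],float))[0]; t=np.array(d["tvec"],float).ravel()
    return np.array(d["camera_matrix"]),Rm,t
def ray(d,u,v,fish=False):
    K,Rm,t=cam(d); 
    a=np.array([(u-K[0,2])/K[0,0],(v-K[1,2])/K[1,1]])
    if fish:
        th=np.hypot(*a); x=np.array([*(a/th*np.sin(th)),np.cos(th)]) if th>1e-9 else np.array([0,0,1.])
    else: x=np.array([*a,1.]); x/=np.linalg.norm(x)
    return -Rm.T@t, Rm.T@x
def onz(d,u,v,z,fish=False):
    c,r=ray(d,u,v,fish); return c+r*(z-c[2])/r[2]
def two(r1,r2):
    (c1,a),(c2,b)=r1,r2
    s=np.linalg.lstsq(np.stack([a,-b],1),c2-c1,rcond=None)[0]
    p,q=c1+a*s[0],c2+b*s[1]; return (p+q)/2,np.linalg.norm(p-q)
def proj(d,P,fish=False):
    K,Rm,t=cam(d); x=Rm@np.asarray(P,float)+t
    if fish:
        th=np.arctan2(np.hypot(x[0],x[1]),x[2]); a=x[:2]/np.hypot(x[0],x[1])*th
    else: a=x[:2]/x[2]
    return K[0,0]*a[0]+K[0,2],K[1,1]*a[1]+K[1,2]
def crop(d,x0,y0,x1,y1,s,name,interp=cv2.INTER_CUBIC):
    f=d["frame"][y0:y1,x0:x1,::-1]
    f=cv2.resize(f,None,fx=s,fy=s,interpolation=interp)
    cv2.imwrite(f"pics/{name}.png",f)
def st():
    s=get_state(); return s,np.array(s["position"]),R.from_quat(np.roll(s["ee_rot"],-1))
E
python3 - <<'E'
from h import *
d=get_image("top"); crop(d,220,160,420,240,4,"top_c")
e=get_image("side"); crop(e,180,130,330,230,5,"side_c")
np.save("/tmp/top.npy",d["frame"]);np.save("/tmp/side.npy",e["frame"])
E
```

```text
(no output)
```

View pics/top_c.png

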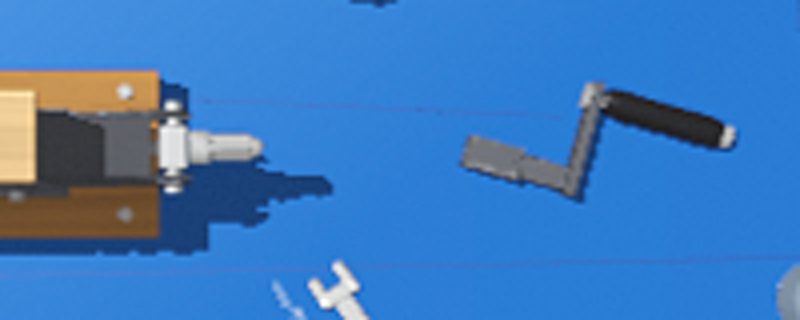

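View pics/side_c.png

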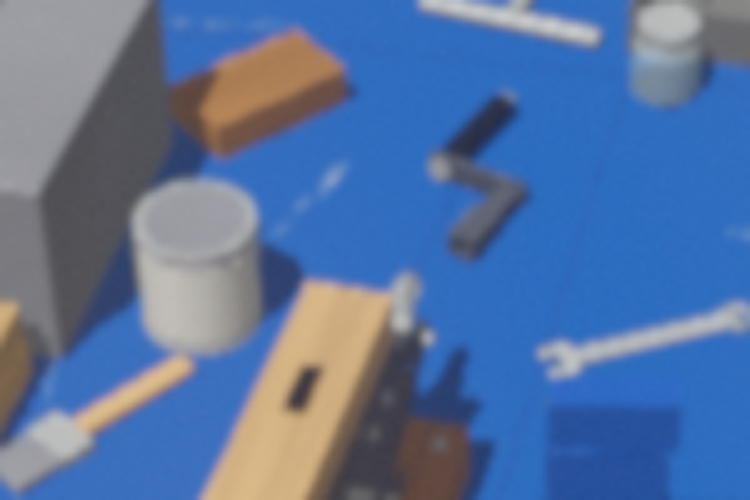

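Only one thing matches the crank: the grey Z-shaped part with a black sleeve. Its socket mouth points left towards the jack screw, at top px (337,197). Next I'll measure it roughly.

```bash
python3 - <<'E'
from h import *
d=get_image("top");e=get_image("side")
f=cv2.cvtColor(d["frame"],cv2.COLOR_RGB2HSV)
T=lambda x,y:(220+(x-1.5)/4,160+(y-1.5)/4)
S=lambda x,y:(180+(x-2)/5,130+(y-2)/5)
for n,p,z in [("mouth top edge",(468,149),.029),("arm corner",(570,190),.0285),("arm end",(594,88),.0285),("sleeve tip",(730,135),.0145),("sleeve start",(610,103),.0145),("block/shank step",(522,167),.0255)]:
    print(n,np.round(onz(d,*T(*p),z),4))
for n,p in [("nose tip",(262,147)),("collar",(192,146)),("nut",(173,146))]:
    print(n,np.round(onz(d,*T(*p),.14),4))
# screw nose from two views
print(two(ray(d,*T(262,147)),ray(e,*S(400,275))))
E
```

```text
mouth top edge [ 0.5662 -0.2767  0.029 ]
arm corner [ 0.5266 -0.3684  0.0285]
arm end [ 0.6194 -0.3941  0.0285]
sleeve tip [ 0.5744 -0.521   0.0145]
sleeve start [ 0.6065 -0.4116  0.0145]
block/shank step [ 0.5488 -0.326   0.0255]
nose tip [ 0.5654 -0.0834  0.14  ]
collar [ 0.5676 -0.0239  0.14  ]
nut [ 0.568  -0.0077  0.14  ]
(array([ 0.57086965, -0.08217484,  0.14025118]), np.float64(0.011250744277903074))
```

```bash
python3 -m jog '[197,-31,50,0,0,-27,393,-62,90,0,0,-54,393,-62,90,0,0,-54,393,-62,90,0,0,-54,393,-62,90,0,0,-54,393,-62,90,0,0,-54,393,-62,90,0,0,-54,393,-62,90,0,0,-54]'
python3 - <<'E'
from h import *
s,p,r=st(); print(s["clock"],p.round(4),r.as_matrix().round(3).tolist(),np.round(s["qpos"],3))
d=get_image("wrist"); cv2.imwrite("pics/w1.png",d["frame"][:,:,::-1]); print(ray(d,256,192,True))
E
```

```text
clock: 1.35
position: [0.547, -0.3449, 0.1592]
ee_rot: [-0.001, 0.797, 0.604, -0.0]
contact_force: [-0.4, 0.5, 0.5]
width: 0.0857
1.35 [ 0.547  -0.3449  0.1592] [[0.27, 0.963, -0.001], [0.963, -0.27, 0.001], [0.001, -0.001, -1.0]] [-0.67   0.441  1.481  0.     1.221 -0.396]
(array([ 0.56995144, -0.26526173,  0.28285862]), array([-0.08247021, -0.32587797, -0.94180795]))
```

View pics/w1.png

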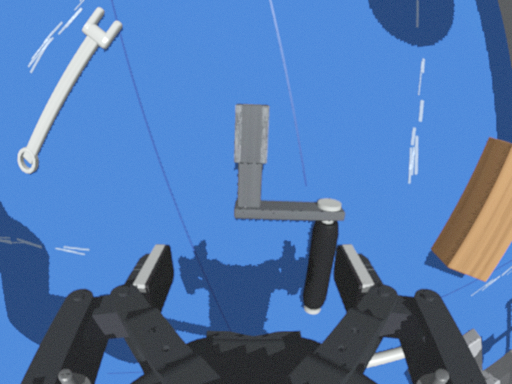

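```bash
python3 - <<'E'
from h import *
d=get_image("wrist"); crop(d,220,90,360,230,5,"w1c")
E
```

```text
(no output)
```

View pics/w1c.png

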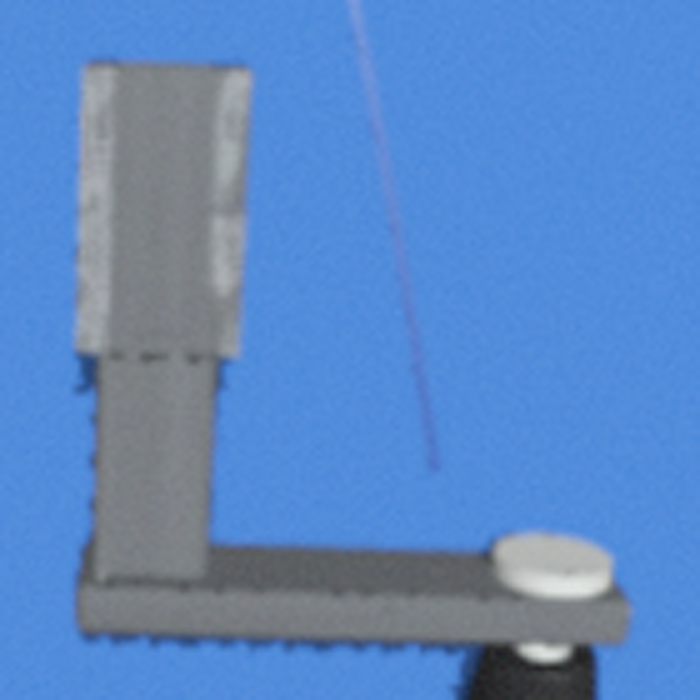

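The wrist crop shows the socket block with its mouth edge at crop (82–252,66) and its back edge at (78–240,355). The shank runs down to the arm at y≈578.

```bash
python3 - <<'E'
from h import *
d=get_image("wrist"); s,p,r=st()
C=lambda x,y:(220+(x-2)/5,90+(y-2)/5)
P=[onz(d,*C(*q),.029,True)[:2] for q in [(82,66),(252,66),(78,355),(240,355)]]
a=P
print(np.round(P,4)); print("widths",np.linalg.norm(P[0]-P[1]),np.linalg.norm(P[2]-P[3]),"len",np.linalg.norm((P[0]+P[1]-P[2]-P[3])/2))
m=(P[0]+P[1])/2;b=(P[2]+P[3])/2
v=(m-b)/np.linalg.norm(m-b); print("axis yaw from +y deg",np.degrees(np.arctan2(v[0],v[1])), "from edges",[np.degrees(np.arctan2(*(P[i]-P[j]))) for i,j in((0,2),(1,3))],[np.degrees(np.arctan2(*((P[j]-P[i])[::-1]))) for i,j in((0,1),(2,3))])
# arm
S1=[onz(d,*C(*q),.0255,True)[:2] for q in [(97,370),(213,370),(95,578),(207,576)]]
print(np.round(S1,4),np.linalg.norm(S1[0]-S1[1]))
A=[onz(d,*C(*q),.0285,True)[:2] for q in [(208,547),(480,552),(82,598),(628,603)]]
print(np.round(A,4))
print("sh center from mouth",m-v*.0725,"from back",b-v*.0225,"tcp",p,"toolx yaw",np.degrees(np.arctan2(r.as_matrix()[0,0],r.as_matrix()[1,0])))
E
```

```text
[[ 0.5511 -0.2738]
 [ 0.5787 -0.2816]
 [ 0.5359 -0.3222]
 [ 0.5634 -0.33  ]]
widths 0.028786018523707893 0.028552924672025706 len 0.05076159206408749
axis yaw from +y deg 17.496413085189623 from edges [np.float64(17.3649918140932), np.float64(17.627802222699227)] [np.float64(-15.90080352940878), np.float64(-15.912692866102827)]
[[ 0.5379 -0.3265]
 [ 0.5579 -0.3322]
 [ 0.526  -0.3649]
 [ 0.5463 -0.3703]] 0.02077553540361584
[[ 0.5483 -0.3636]
 [ 0.597  -0.3786]
 [ 0.523  -0.367 ]
 [ 0.6233 -0.3973]]
sh center from mouth [ 0.54310016 -0.34684181] from back [ 0.54287119 -0.34756817] tcp [ 0.54463574 -0.34723796  0.16047656] toolx yaw 15.916387162021797
```

```bash
python3 -m jog '[-0.5,-1.3,60,0,0,1,-0.5,-1.3,110,0,0,1,-0.5,-1.3,136,0,0,1,-0.5,-1.3,136,0,0,1,-0.5,-1.3,136,0,0,1]' 0
python3 - <<'E'
from h import *
s,p,r=st(); print(s["clock"],p.round(4),np.round(s["contact_force"],1))
d=get_image("wrist"); cv2.imwrite("pics/w2.png",d["frame"][:,:,::-1])
E
```

```text
clock: 2.12
position: [0.5442, -0.3483, 0.026]
ee_rot: [0.001, 0.804, 0.595, 0.0]
contact_force: [0.4, -0.6, 1.1]
width: 0.0855
2.125 [ 0.5442 -0.3483  0.026 ] [ 0.4 -0.6  1.1]
```

View pics/w2.png

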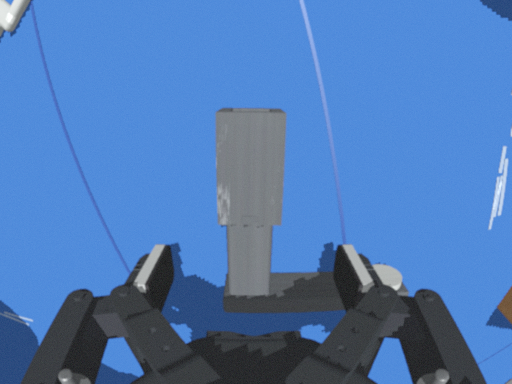

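The shank at (250,260) sits centred between the jaws at (168) and (345), so I'll close on it.

```bash
python3 -m jog '[0,0,0,0,0,0,0,0,0,0,0,0,0,0,0,0,0,0,0,0,0,0,0,0,0,0,0,0,0,0]' 1 70
python3 - <<'E'
from h import *
s,p,r=st(); print(s["clock"],p.round(4),np.round(s["contact_force"],1),np.round(s["moment"],2),s["width"],r.as_matrix().round(3).tolist())
d=get_image("wrist"); cv2.imwrite("pics/w3.png",d["frame"][:,:,::-1])
E
```

```text
clock: 2.8
position: [0.544, -0.3469, 0.0248]
ee_rot: [0.0, 0.803, 0.596, -0.0]
contact_force: [-1.4, 0.2, 5.2]
width: 0.0205
2.8 [ 0.544  -0.3469  0.0248] [-1.4  0.2  5.2] [0.13 0.2  0.04] 0.02051001378319881 [[0.29, 0.957, 0.0], [0.957, -0.29, -0.0], [-0.0, 0.0, -1.0]]
```

View pics/w3.png

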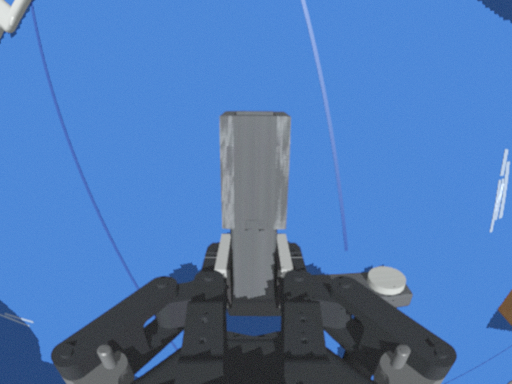

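```bash
python3 -m jog '[0,0,-40,0,0,0,10,0,-90,0,0,0,60,-8,-140,0,0,-8,110,-14,-176,0,0,-16.9,143,-19,-176,0,0,-16.9,143,-19,-176,0,0,-16.9,143,-19,-176,0,0,-16.9,143,-19,-176,0,0,-16.9]'
python3 - <<'E'
from h import *
s,p,r=st(); print(s["clock"],p.round(4),np.round(s["contact_force"],1),np.round(s["moment"],2),s["width"],r.as_matrix().round(3).tolist(),np.round(s["qpos"],3))
d=get_image("wrist"); cv2.imwrite("pics/w4.png",d["frame"][:,:,::-1])
E
```

```text
clock: 3.85
position: [0.5668, -0.2053, 0.1989]
ee_rot: [-0.001, 0.707, 0.707, -0.001]
contact_force: [0.2, -0.3, -5.5]
width: 0.0204
3.85 [ 0.5668 -0.2053  0.1989] [ 0.2 -0.3 -5.5] [0.04 0.13 0.05] 0.020366705106353373 [[0.001, 1.0, -0.002], [1.0, -0.001, 0.001], [0.001, -0.002, -1.0]] [-4.630e-01  3.500e-01  1.525e+00 -1.000e-03  1.269e+00 -4.610e-01]
```

View pics/w4.png

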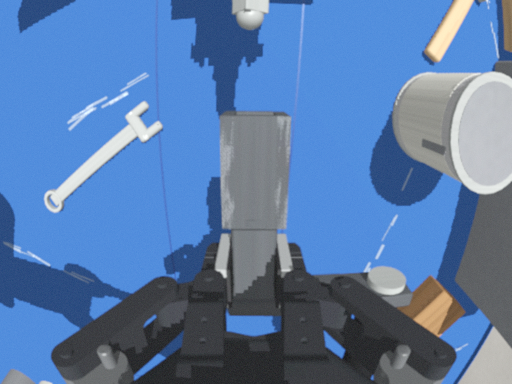

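The nose of the screw is at (250,15), at the top edge of the picture. I'll back off 60 mm to see the collar and the screw's direction.

```bash
python3 -m jog '[-60,0,0,0,0,0,-60,0,0,0,0,0,-60,0,0,0,0,0]'
python3 - <<'E'
from h import *
s,p,r=st(); print(s["clock"],p.round(4),r.as_matrix().round(4).tolist())
d=get_image("wrist"); crop(d,190,0,320,130,6,"w5c")
E
```

```text
clock: 4.28
position: [0.5667, -0.2652, 0.1995]
ee_rot: [-0.001, 0.708, 0.706, 0.0]
contact_force: [0.2, 0.2, -5.7]
width: 0.0203
4.275 [ 0.5667 -0.2652  0.1995] [[0.0022, 1.0, -0.0013], [1.0, -0.0022, 0.0014], [0.0014, -0.0013, -1.0]]
```

View pics/w5c.png

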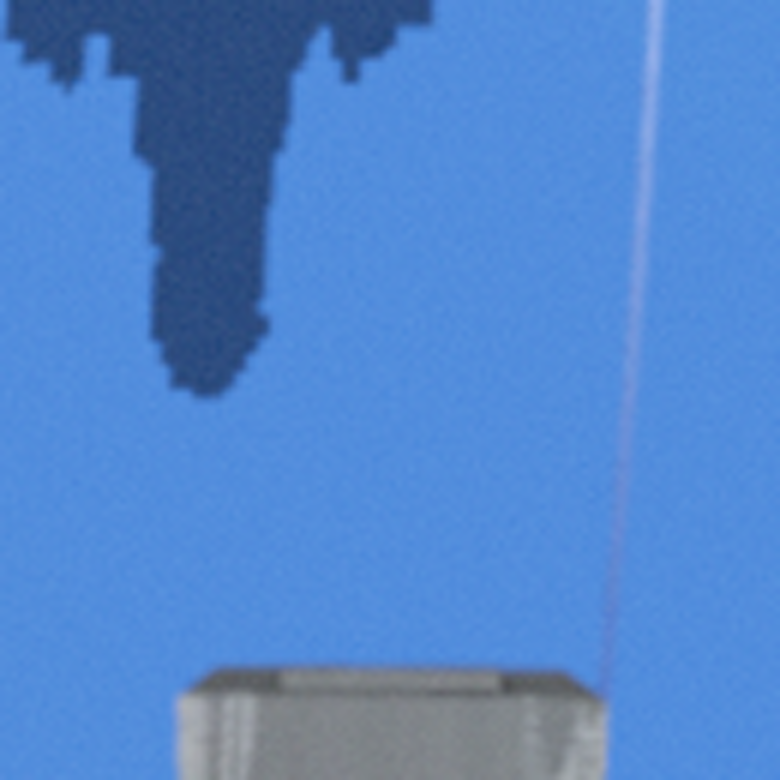

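That was the wrong way: the camera looks back towards the fingers. I'll go forward and higher.

```bash
python3 -m jog '[45,0,-50,0,0,0,90,0,-90,0,0,0,90,0,-90,0,0,0,90,0,-90,0,0,0]'
python3 - <<'E'
from h import *
s,p,r=st(); print(s["clock"],p.round(4),r.as_matrix().round(4).tolist())
d=get_image("wrist"); crop(d,190,0,320,130,6,"w6c");crop(d,0,0,512,384,1,"w6"); np.savez("/tmp/w6.npz",**d)
E
```

```text
clock: 4.82
position: [0.567, -0.1738, 0.2903]
ee_rot: [0.0, 0.707, 0.708, -0.0]
contact_force: [0.1, -0.1, -5.8]
width: 0.0205
4.825 [ 0.567  -0.1738  0.2903] [[-0.0016, 1.0, -0.0003], [1.0, 0.0016, -0.0008], [-0.0008, -0.0003, -1.0]]
```

View pics/w6.png

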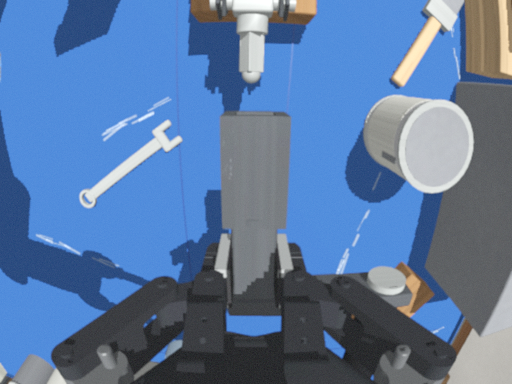

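View pics/w6c.png

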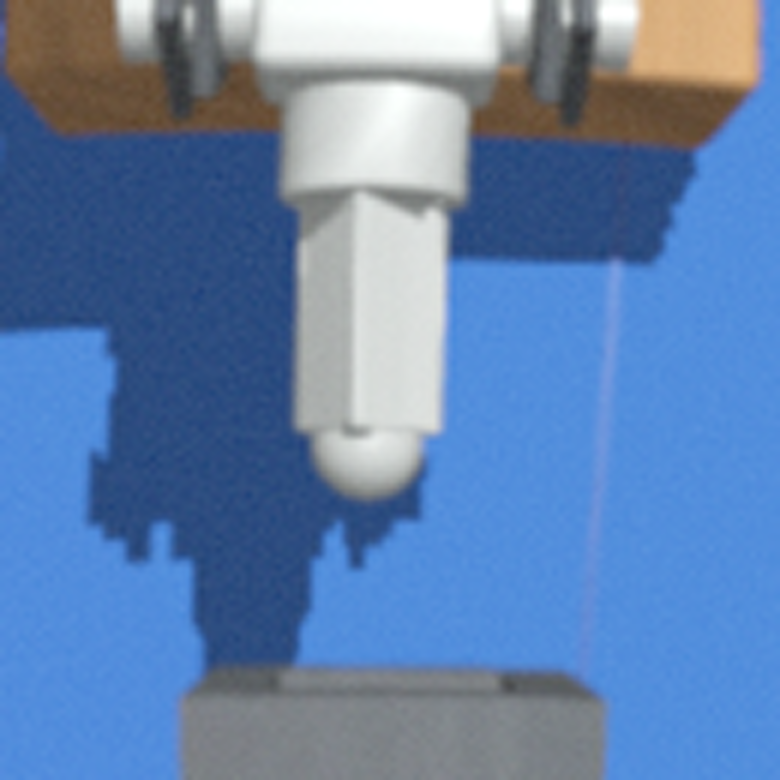

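The crop shows the collar face at crop (280–468,192), and the square from (297–443) at its front, y≈430, with a ridge at x≈354. The domed nose reaches y≈500, and the socket mouth spans (180–606,690). The ridge offset of about −16/73 gives a turn of about 45−12≈33°. Next I'll get the axis position.

```bash
python3 - <<'E'
from h import *
d=dict(np.load("/tmp/w6.npz")); s,p,r=st()
C=lambda x,y:(190+(x-2.5)/6,(y-2.5)/6)
W=lambda x,y,z:onz(d,*C(x,y),z,True)
a=W(368.5,431,.14); f=[W(296,430,.138),W(441,430,.142)]; b=[W(303,215,.138),W(447,215,.142)]
c=[W(280,192,.14),W(468,192,.14)]; n=W(367,500,.14)
for k,v in dict(sqfront=f,sqback=b,collar=c).items(): print(k,np.round(v,4).tolist(),"mid",np.mean(v,0).round(4),"w",np.linalg.norm(v[0]-v[1]).round(4))
print("nose",n.round(4))
A=np.mean(f,0);B=np.mean(c,0);print("axis yaw deg from +y (to +x)",np.degrees(np.arctan2(B[0]-A[0],B[1]-A[1])), np.degrees(np.arctan2(B[0]-n[0],B[1]-n[1])))
rt=W(353.5,431,.151);print("ridge",rt-A)
# mouth of the crank: top edge at z = tcp-offset
z=p[2]-.0095+.0145
z=.29-.0095+.0145
m=[W(180,692,z),W(606,692,z)]; print("mouth",np.round(m,4).tolist(),np.mean(m,0),np.linalg.norm(m[0]-m[1]))
h=[W(278,672,z-.0145+.0088),W(500,672,z-.0145+.0088)];print("hole",np.round(h,4).tolist(),np.mean(h,0)); print(p)
# block back corners from frame
E
```

```text
sqfront [[0.5541, -0.0737, 0.138], [0.5759, -0.074, 0.142]] mid [ 0.565  -0.0739  0.14  ] w 0.0221
sqback [[0.5552, -0.0399, 0.138], [0.5767, -0.0407, 0.142]] mid [ 0.566  -0.0403  0.14  ] w 0.0219
collar [[0.5519, -0.0366, 0.14], [0.58, -0.0366, 0.14]] mid [ 0.5659 -0.0366  0.14  ] w 0.0281
nose [ 0.5649 -0.0847  0.14  ]
axis yaw deg from +y (to +x) 1.3432313125044941 1.207746788271248
ridge [-0.00199888 -0.00087901  0.011     ]
mouth [[0.5537, -0.1008, 0.295], [0.582, -0.1008, 0.295]] [ 0.56782653 -0.10081886  0.295     ] 0.028319861553859325
hole [[0.5599, -0.1, 0.2893], [0.5753, -0.1, 0.2893]] [ 0.56757646 -0.09999993  0.2893    ]
[ 0.56664925 -0.17430807  0.2892781 ]
```

```bash
python3 - <<'E'
from h import *
d=dict(np.load("/tmp/w6.npz")); crop(d,200,95,310,320,3,"w6d")
E
```

```text
(no output)
```

View pics/w6d.png

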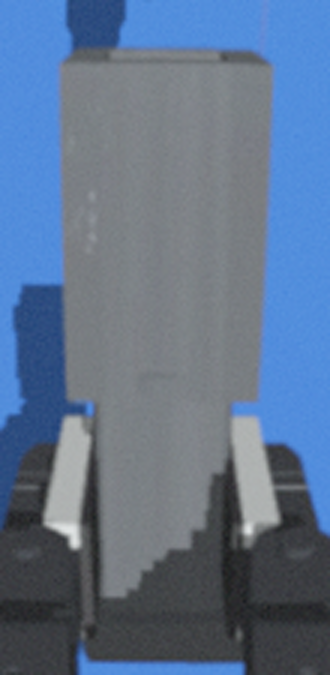

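```bash
python3 - <<'E'
from h import *
d=dict(np.load("/tmp/w6.npz"))
C=lambda x,y:(200+(x-1)/3,95+(y-1)/3)
z=.295
P=[onz(d,*C(*q),z,True) for q in [(61,62),(271,62),(67,400),(259,400)]]
print(np.round(P,4).tolist()); m=(P[0]+P[1])/2;b=(P[2]+P[3])/2
print("yaw block",np.degrees(np.arctan2(m[0]-b[0],m[1]-b[1])),"w",np.linalg.norm(P[0]-P[1]),np.linalg.norm(P[2]-P[3]),"len",m[1]-b[1])
E
```

```text
[[0.5538, -0.101, 0.295], [0.5818, -0.101, 0.295], [0.5531, -0.1506, 0.295], [0.5818, -0.1506, 0.295]]
yaw block 0.37055044632966716 w 0.027923964074645487 0.028657340437387938 len 0.04959313926777971
```

The block width and length agree, and crank yaw is within about 1° of the screw axis. Next I'll tilt 33° about the crank axis, lower to 140 mm, and stop 15 mm short of the nose.

```bash
python3 -m jog '[0,0,45,10,0,0,0,0,90,20,0.1,0.4,1.5,1,125,29,0.2,0.7,1.5,1,141.8,33,0.23,0.78,1.5,1,141.8,33,0.23,0.78,1.5,1,141.8,33,0.23,0.78,1.5,1,141.8,33,0.23,0.78]'
python3 - <<'E'
from h import *
s,p,r=st(); M=r.as_matrix(); print(s["clock"],p.round(4),M.round(4).tolist(),np.round(s["qpos"],3),np.round(s["contact_force"],1),np.round(s["moment"],2))
print("S",p+M@[0,.0005,.0095],"tilt",np.degrees(np.arctan2(-M[2,1],M[0,1])))
d=get_image("wrist"); crop(d,180,0,310,130,6,"w7c");crop(d,0,0,512,384,1,"w7"); np.savez("/tmp/w7.npz",**d)
e=get_image("side");crop(e,180,90,360,210,4,"s7");np.savez("/tmp/s7.npz",**e)
e=get_image("top");crop(e,220,110,420,250,4,"t7");np.savez("/tmp/t7.npz",**e)
E
```

```text
clock: 5.75
position: [0.5686, -0.1736, 0.1504]
ee_rot: [-0.2, 0.684, 0.673, -0.198]
contact_force: [0.5, 0.1, -5.5]
width: 0.0207
5.75 [ 0.5686 -0.1736  0.1504] [[0.0147, 0.8408, -0.5411], [0.9999, -0.0131, 0.0069], [-0.0012, -0.5411, -0.8409]] [-0.318  0.671  1.218 -0.168  1.8   -0.296] [ 0.5  0.1 -5.5] [ 0.03 -0.58  0.02]
S [ 0.56384482 -0.17356281  0.14218978] tilt 32.764010658594465
```

View pics/w7c.png

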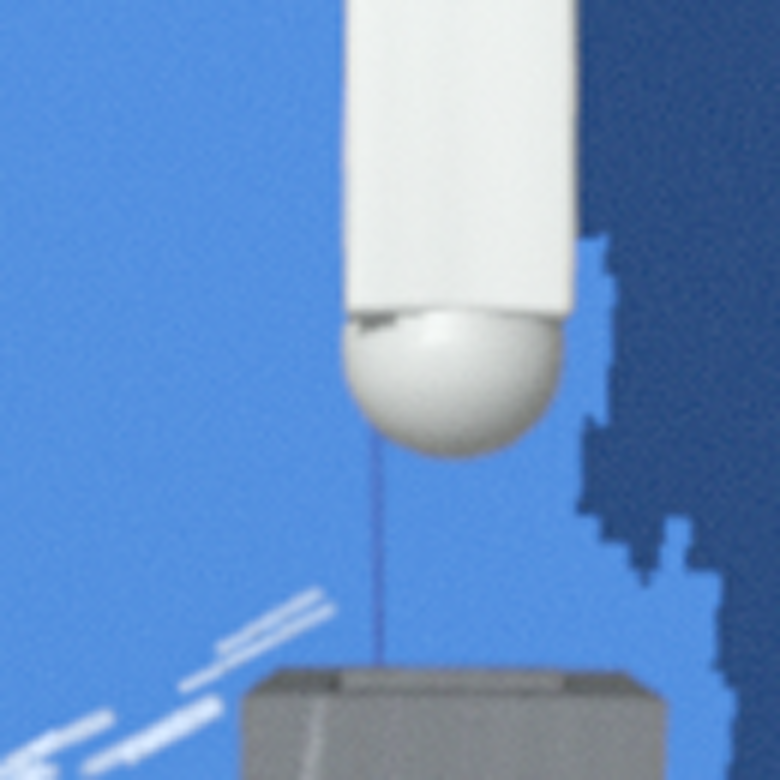

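View pics/s7.png

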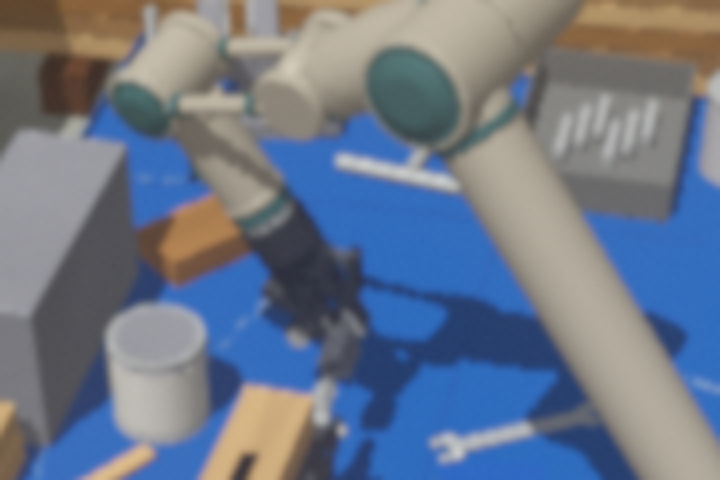

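View pics/t7.png

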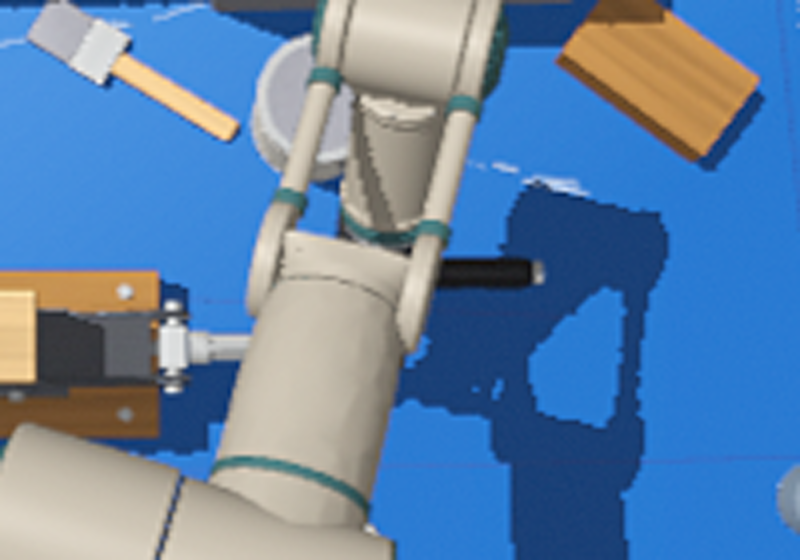

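The wrist crop shows the dome at x 343–562 (centre 452) and the hole centre at 452, so they line up sideways. The square's edges at 346 and 575 suggest it stands about 2–4° beyond my tilt. I'll add 1.5° and slide the nose gently into the hole.

```bash
python3 -m jog '[8,0.2,0,1.5,0,0,15,0.2,0,1.5,0,0,20,0.2,0,1.5,0,0,20,0.2,0,1.5,0,0]'
python3 - <<'E'
from h import *
s,p,r=st(); M=r.as_matrix(); print(s["clock"],p.round(4),np.round(s["contact_force"],1),np.round(s["moment"],2))
print("S",p+M@[0,.0005,.0095],"tilt",np.degrees(np.arctan2(-M[2,1],M[0,1])))
d=get_image("wrist"); crop(d,180,0,310,130,6,"w8c"); s,p,r=st(); print(p.round(4),np.round(s["contact_force"],1),np.round(s["moment"],2))
E
```

```text
clock: 6.4
position: [0.5689, -0.1524, 0.1484]
ee_rot: [-0.211, 0.68, 0.671, -0.208]
contact_force: [0.1, -0.1, -5.5]
width: 0.0207
6.4 [ 0.5689 -0.1524  0.1484] [ 0.1 -0.1 -5.5] [ 0.05 -0.66 -0.05]
S [ 0.56391009 -0.15228566  0.14025642] tilt 34.50908652173902
[ 0.5689 -0.1528  0.1484] [-1.  -0.3 -4.9] [ 0.01 -0.72  0.06]
```

View pics/w8c.png

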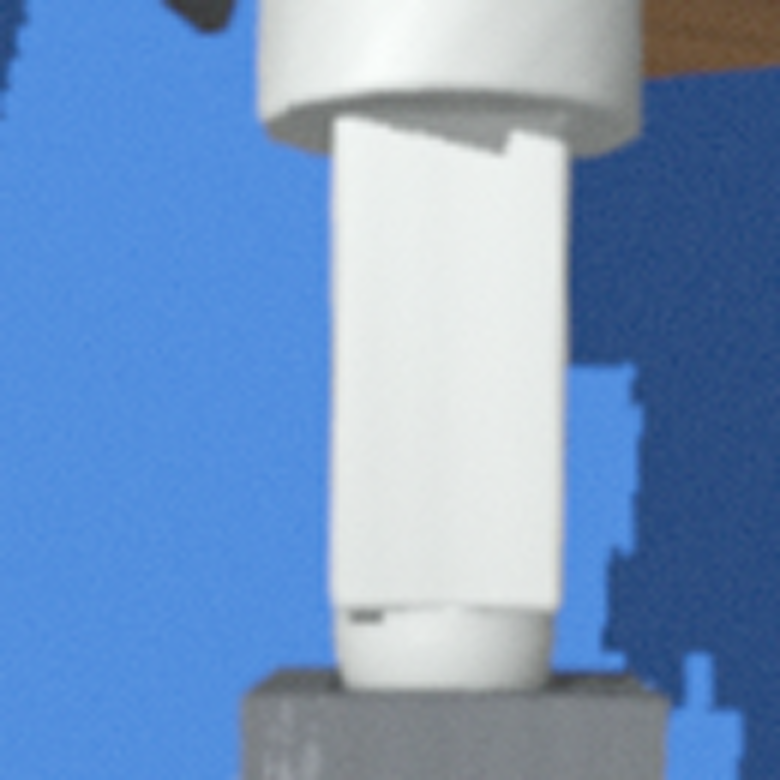

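The dome has entered the hole without force (nose 337–555, block 243–667). The nose sits about 0.6 mm to the left, so I'll correct that and creep onto the square.

```bash
python3 -m jog '[0,-0.6,0,0,0,0,3,-0.6,0,0,0,0,6,-0.6,0,0,0,0,8,-0.6,0,0,0,0,10,-0.6,0,0,0,0,10,-0.6,0,0,0,0]'
python3 - <<'E'
from h import *
s,p,r=st(); M=r.as_matrix(); print(s["clock"],p.round(4),np.round(s["contact_force"],1),np.round(s["moment"],2))
print("S",p+M@[0,.0005,.0095],"tilt",np.degrees(np.arctan2(-M[2,1],M[0,1])))
d=get_image("wrist"); crop(d,180,0,310,130,6,"w9c"); s,p,r=st(); print(p.round(4),np.round(s["contact_force"],1),np.round(s["moment"],2))
E
```

```text
clock: 7.2
position: [0.5685, -0.1429, 0.1488]
ee_rot: [-0.211, 0.68, 0.671, -0.208]
contact_force: [-0.3, 0.6, -5.3]
width: 0.0205
7.2 [ 0.5685 -0.1429  0.1488] [-0.3  0.6 -5.3] [ 0.03 -0.69 -0.01]
S [ 0.56348162 -0.14278935  0.14065307] tilt 34.504315281244764
[ 0.5685 -0.143   0.1487] [ 0.1 -0.7 -6.2] [-0.01 -0.65  0.05]
```

View pics/w9c.png

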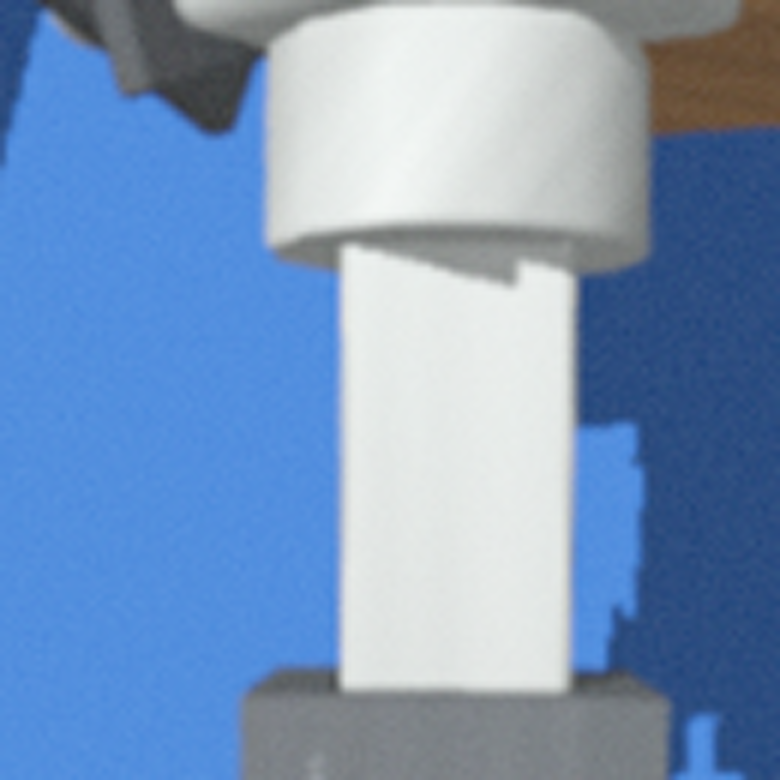

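The square (340–575, centre 457) is lined up with the block (243–667) and forces are nil. I'll keep creeping forward.

```bash
python3 -m jog '[2,0,0,0,0,0,4,0,0,0,0,0,6,0,0,0,0,0,6,0,0,0,0,0]'
python3 - <<'E'
from h import *
s,p,r=st(); M=r.as_matrix(); print(s["clock"],p.round(4),np.round(s["contact_force"],1),np.round(s["moment"],2))
print("S",p+M@[0,.0005,.0095],"tilt",np.degrees(np.arctan2(-M[2,1],M[0,1])))
E
```

```text
clock: 7.75
position: [0.5685, -0.1368, 0.1487]
ee_rot: [-0.211, 0.68, 0.671, -0.208]
contact_force: [0.3, 0.2, -5.9]
width: 0.0202
7.75 [ 0.5685 -0.1368  0.1487] [ 0.3  0.2 -5.9] [ 0.03 -0.66  0.02]
S [ 0.56357994 -0.13673355  0.14063728] tilt 34.504548164519164
```

```bash
python3 -m jog '[3,0,0,0,0,0,6,0,0,0,0,0,9,0,0,0,0,0,12,0,0,0,0,0,12,0,0,0,0,0]'
python3 - <<'E'
from h import *
s,p,r=st(); M=r.as_matrix(); print(s["clock"],p.round(4),np.round(s["contact_force"],1),np.round(s["moment"],2))
d=get_image("wrist"); crop(d,180,0,310,130,6,"w10c"); s,p,r=st(); print(p.round(4),np.round(s["contact_force"],1),np.round(s["moment"],2))
E
```

```text
clock: 8.38
position: [0.5687, -0.1247, 0.1488]
ee_rot: [-0.211, 0.68, 0.671, -0.208]
contact_force: [0.1, 0.1, -5.7]
width: 0.0205
8.375 [ 0.5687 -0.1247  0.1488] [ 0.1  0.1 -5.7] [ 0.04 -0.71 -0.01]
[ 0.5687 -0.1249  0.1487] [ 0.1 -0.2 -6. ] [ 0.01 -0.7  -0.  ]
```

View pics/w10c.png

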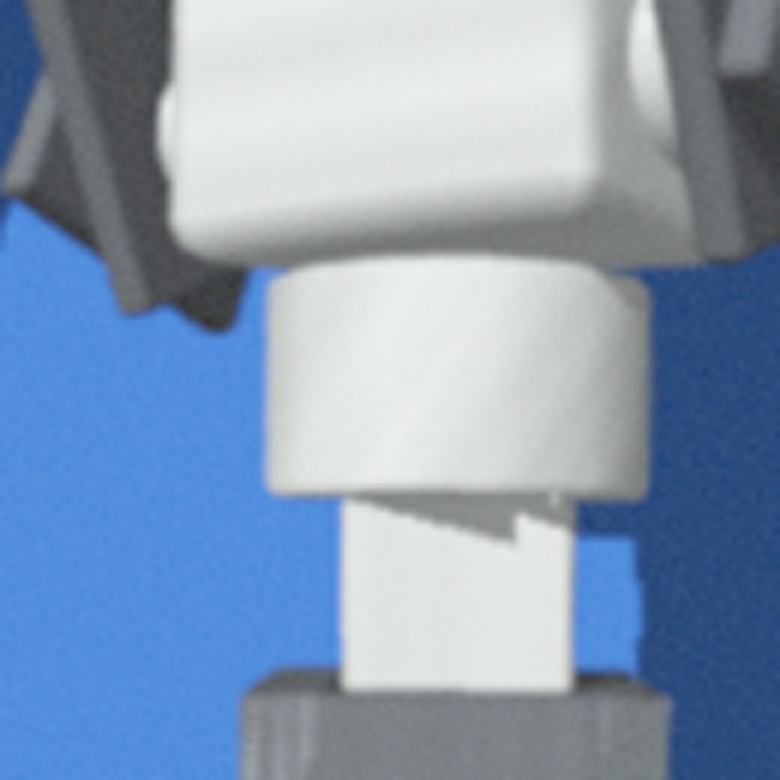

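The socket is sliding freely on the square with about 15 mm to go (collar face y≈495, mouth y≈690). I'll take 12 mm more, then creep.

```bash
python3 -m jog '[4,0,0,0,0,0,8,0,0,0,0,0,12,0,0,0,0,0,12,0,0,0,0,0]'
python3 -m jog '[1,0,0,0,0,0,2,0,0,0,0,0,2,0,0,0,0,0]'
python3 - <<'E'
from h import *
s,p,r=st(); M=r.as_matrix(); print(s["clock"],p.round(4),np.round(s["contact_force"],1),np.round(s["moment"],2))
d=get_image("wrist"); crop(d,180,0,310,130,6,"w11c"); s,p,r=st(); print(p.round(4),np.round(s["contact_force"],1),np.round(s["moment"],2))
E
```

```text
clock: 8.93
position: [0.5689, -0.1126, 0.1487]
ee_rot: [-0.211, 0.68, 0.671, -0.208]
contact_force: [0.6, 0.4, -5.9]
width: 0.0205
clock: 9.3
position: [0.5689, -0.1111, 0.1487]
ee_rot: [-0.211, 0.68, 0.671, -0.208]
contact_force: [0.5, -0.3, -5.3]
width: 0.0206
9.3 [ 0.5689 -0.1111  0.1487] [ 0.5 -0.3 -5.3] [ 0.03 -0.73  0.04]
[ 0.5689 -0.1111  0.1487] [ 1.  -0.9 -6.3] [ 0.   -0.71  0.05]
```

View pics/w11c.png

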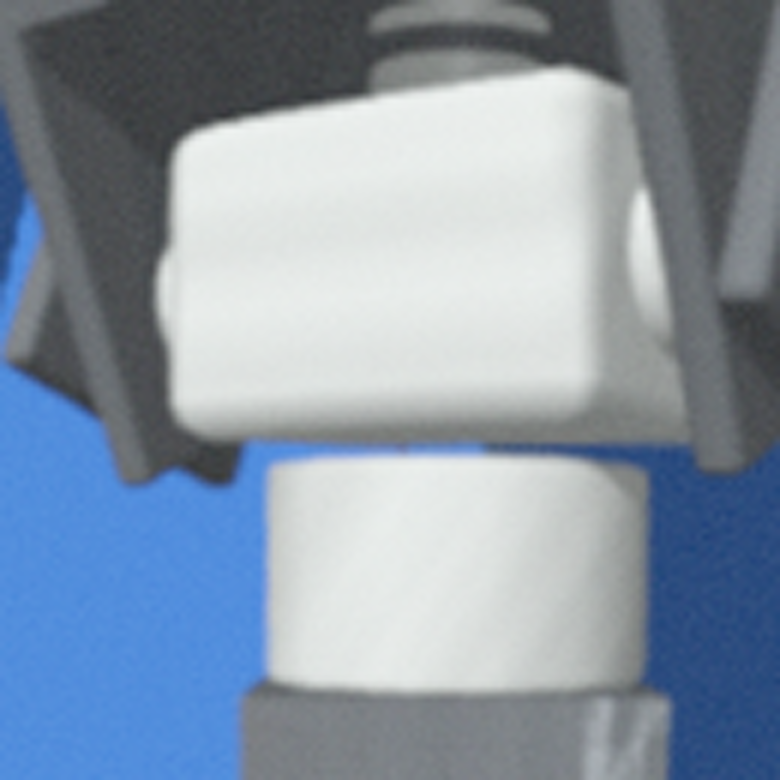

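The mouth is now at the collar, with a gap of roughly 1 mm. I'll creep until a light contact is felt.

```bash
python3 -m jog '[0.5,0,0,0,0,0,1,0,0,0,0,0,1,0,0,0,0,0]'; python3 -m jog '[0.5,0,0,0,0,0,0.5,0,0,0,0,0]';
```

```text
clock: 9.72
position: [0.5689, -0.1109, 0.1488]
ee_rot: [-0.21, 0.68, 0.67, -0.209]
contact_force: [-0.9, -4.3, -5.8]
width: 0.0204
clock: 9.98
position: [0.5689, -0.1109, 0.1489]
ee_rot: [-0.21, 0.68, 0.67, -0.209]
contact_force: [-0.3, -5.2, -5.8]
width: 0.0202
```

The axial force is −5 N and there is no further advance, so the socket is home. I'll release and back straight off along the tool.

```bash
python3 -m jog '[0,0,0,0,0,0,0,0,0,0,0,0,0,0,0,0,0,0,0,0,0,0,0,0]' 0
python3 -m jog '[0,0,-40,0,0,0,0,0,-80,0,0,0,0,0,-80,0,0,0]'
python3 - <<'E'
from h import *
s,p,r=st(); M=r.as_matrix(); print(s["clock"],p.round(4),M.round(3).tolist(),np.round(s["contact_force"],1),np.round(s["moment"],2),s["width"])
d=get_image("wrist"); crop(d,0,0,512,384,1.5,"w12");np.savez("/tmp/w12.npz",**d)
e=get_image("top"); 
t=dict(np.load("/tmp/top.npy",allow_pickle=True)) if 0 else None
print("tin",onz(e,300,135,.118))
E
```

```text
clock: 10.48
position: [0.5689, -0.1092, 0.1491]
ee_rot: [-0.211, 0.68, 0.671, -0.208]
contact_force: [0.1, -0.2, -0.3]
width: 0.0854
clock: 10.85
position: [0.6161, -0.1102, 0.2167]
ee_rot: [-0.209, 0.681, 0.671, -0.207]
contact_force: [0.7, 0.2, -0.2]
width: 0.0851
10.85 [ 0.6161 -0.1102  0.2167] [[0.014, 0.827, -0.562], [1.0, -0.012, 0.007], [-0.001, -0.562, -0.827]] [ 0.7  0.2 -0.2] [ 0.04 -0.28 -0.01] 0.08511728003075285
tin [ 0.77983747 -0.14198105  0.118     ]
```

View pics/w12.png

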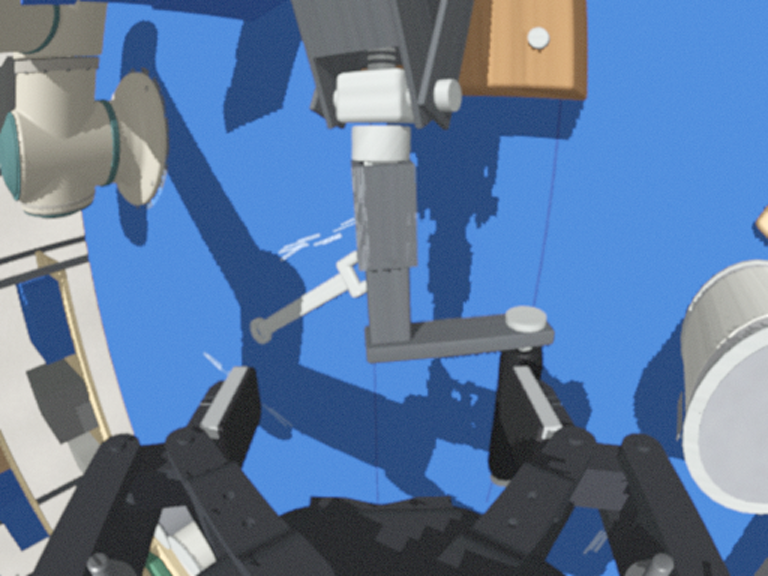

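```bash
python3 - <<'E'
from h import *
d=dict(np.load("/tmp/w12.npz"))
ax=np.array([np.sin(np.radians(1.2)),np.cos(np.radians(1.2)),0])
for th in (33,35,37):
    t=np.radians(th); col=np.array([.5659,-.0366,.14]); o=col-.1*ax
    cx=np.array([np.cos(t)*ax[1],-ax[0]*np.cos(t),-np.sin(t)])
    g=lambda y:o+.08*cx+y*ax
    print(th,[np.round(np.array(proj(d,g(y),True))*1.5).tolist() for y in (-.011,-.066,-.121)],"pinhead",np.round(np.array(proj(d,g(.008),True))*1.5).tolist(),g(-.08).round(4),g(-.066).round(4))
E
```

```text
33 [[520.0, 361.0], [507.0, 437.0], [494.0, 496.0]] pinhead [525.0, 331.0] [ 0.6292 -0.218   0.0964] [ 0.6295 -0.204   0.0964]
35 [[519.0, 359.0], [506.0, 434.0], [493.0, 494.0]] pinhead [523.0, 329.0] [ 0.6276 -0.2179  0.0941] [ 0.6279 -0.2039  0.0941]
37 [[517.0, 357.0], [505.0, 431.0], [492.0, 491.0]] pinhead [522.0, 327.0] [ 0.626  -0.2179  0.0919] [ 0.6263 -0.2039  0.0919]
```

```bash
python3 - <<'E'
from h import *
s,p,r=st()
R0=R.from_matrix(np.array([[0,1,0],[1,0,0],[0,0,-1]]).T)
Rt=R.from_euler('z',-1,degrees=True)*R.from_euler('x',20,degrees=True)*R0
pt=np.array([.6276,-.218,.090])-.08*Rt.as_matrix()[:,2]
print(pt, Rt.as_matrix().round(3).tolist())
print((r.inv().apply(pt-p)*1e3).round(1), (r.inv()*Rt).as_rotvec(degrees=True).round(1))
E
```

```text
[ 0.62712247 -0.24535744  0.16517541] [[0.016, 1.0, 0.006], [0.94, -0.017, 0.342], [0.342, -0.0, -0.94]]
[-135.2   40.2   31.9] [-34.2  19.4  -5.8]
```

```bash
python3 -m jog '[-40,5,-10,-8,5,-1.4,-90,20,0,-17,9.7,-2.9,-135,40,32,-26,15,-4.4,-135,40,32,-34.2,19.4,-5.8,-135,40,32,-34.2,19.4,-5.8,-135,40,32,-34.2,19.4,-5.8]'
python3 - <<'E'
from h import *
s,p,r=st(); M=r.as_matrix(); print(s["clock"],p.round(4),M.round(3).tolist(),np.round(s["qpos"],2),np.round(s["contact_force"],1))
d=get_image("wrist"); crop(d,0,0,512,384,1.5,"w13");np.savez("/tmp/w13.npz",**d)
E
```

```text
clock: 11.7
position: [0.6274, -0.2446, 0.1657]
ee_rot: [-0.122, 0.702, 0.69, 0.123]
contact_force: [0.6, 0.2, 0.5]
width: 0.0855
11.7 [ 0.6274 -0.2446  0.1657] [[0.016, 1.0, 0.005], [0.94, -0.017, 0.341], [0.341, -0.001, -0.94]] [-0.62  0.56  1.31  0.28  1.48 -0.66] [0.6 0.2 0.5]
```

View pics/w13.png

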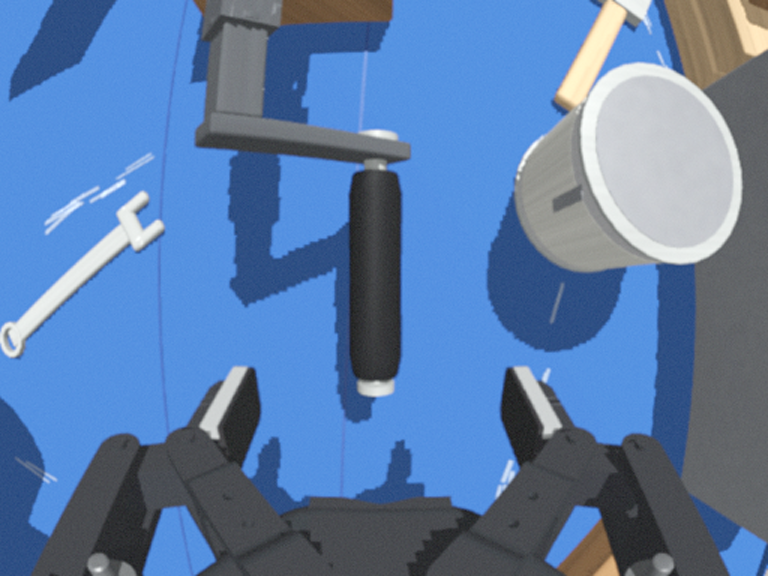

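```bash
python3 - <<'E'
from h import *
d=dict(np.load("/tmp/w13.npz")); C=lambda x,y:(x/1.5,y/1.5)
for z in (.10,.095,.09,.085):
    a=onz(d,*C(375,172),z,True);b=onz(d,*C(375,380),z,True); l=onz(d,*C(350.5,275),z,True);rr=onz(d,*C(401,275),z,True)
    print(z,a.round(4),b.round(4),"len",np.linalg.norm(a-b).round(4),"wid",np.linalg.norm(l-rr).round(4),"yaw",np.degrees(np.arctan2(a[0]-b[0],a[1]-b[1])).round(2))
E
```

```text
0.1 [ 0.6269 -0.1519  0.1   ] [ 0.6252 -0.252   0.1   ] len 0.1001 wid 0.0239 yaw 0.99
0.095 [ 0.6269 -0.1505  0.095 ] [ 0.6251 -0.253   0.095 ] len 0.1025 wid 0.0244 yaw 0.99
0.09 [ 0.6269 -0.1492  0.09  ] [ 0.625 -0.254  0.09 ] len 0.1049 wid 0.025 yaw 0.99
0.085 [ 0.6268 -0.1478  0.085 ] [ 0.625 -0.255  0.085] len 0.1072 wid 0.0256 yaw 0.99
```

The sleeve is straight and central (x≈0.626, between wrist px 350 and 401 at 1.5x), and drooped to about z 0.087. I'll descend onto it and close.

```bash
python3 -m jog '[-0.6,-1.9,35,0,0,0,-0.6,-1.9,65,0,0,0,-0.6,-1.9,81,0,0,0,-0.6,-1.9,81,0,0,0]'
python3 - <<'E'
from h import *
s,p,r=st(); print(s["clock"],p.round(4),np.round(s["contact_force"],1))
d=get_image("wrist"); crop(d,0,0,512,384,1.3,"w14")
E
```

```text
clock: 12.25
position: [0.6263, -0.2166, 0.0884]
ee_rot: [-0.122, 0.702, 0.691, 0.123]
contact_force: [0.2, 0.9, 0.5]
width: 0.0857
12.25 [ 0.6263 -0.2166  0.0884] [0.2 0.9 0.5]
```

View pics/w14.png

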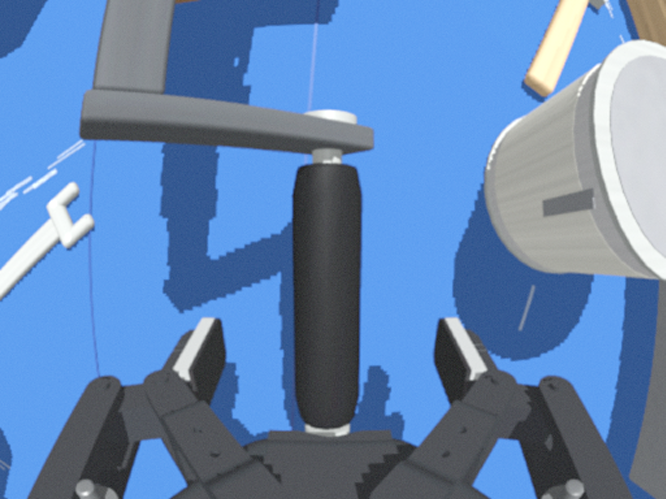

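```bash
python3 -m jog '[0,0,0,0,0,0,0,0,0,0,0,0,0,0,0,0,0,0,0,0,0,0,0,0,0,0,0,0,0,0]' 1 60
python3 - <<'E'
from h import *
s,p,r=st(); print(s["clock"],p.round(4),np.round(s["contact_force"],1),np.round(s["moment"],2),s["width"])
d=get_image("wrist"); crop(d,0,0,512,384,1.3,"w15")
E
```

```text
clock: 12.92
position: [0.6258, -0.2186, 0.0894]
ee_rot: [-0.121, 0.703, 0.69, 0.124]
contact_force: [0.1, -0.9, 1.2]
width: 0.0255
12.925 [ 0.6258 -0.2186  0.0894] [ 0.1 -0.9  1.2] [-0.17  0.07  0.04] 0.02550839691872216
```

View pics/w15.png

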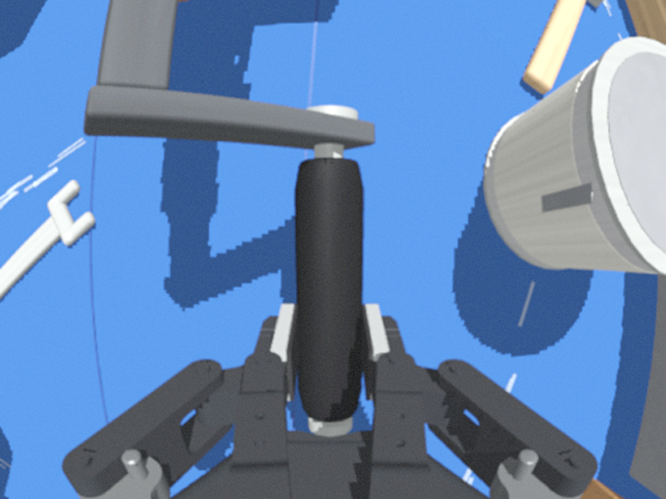

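The sleeve is gripped (25.5 mm). The script works out circle points in tool axes, and I'll type the rows.

```bash
cat > circ.py <<'E'
import sys; from h import *
# args: start theta, list of thetas ; prints shift rows rel. to commanded at start
M=np.array([[.016,1,.005],[.94,-.017,.342],[.342,0,-.94]])
TH0=36.
def P(t):
    a=np.radians(t); n=(t-TH0)/360
    return np.array([561.5+80*np.cos(a),-218.2+2*n,139-80*np.sin(a)+4*n])
if __name__=="__main__":
    t0=float(sys.argv[1]); st0=np.array([625.6,-218.2,89.0]) if t0==36 else P(t0)
    step=float(sys.argv[2]); n=int(sys.argv[3])
    for k in range(1,n+1):
        print(t0+k*step,(M.T@(P(t0+k*step)-st0)).round(1).tolist())
E
python3 circ.py 36 10 6; python3 circ.py 96 15 10
```

```text
46.0 [-2.6, -8.5, 7.0]
56.0 [-5.7, -19.4, 15.1]
66.0 [-8.1, -31.6, 21.3]
76.0 [-9.8, -44.8, 25.4]
86.0 [-10.7, -58.5, 27.3]
96.0 [-10.7, -72.5, 26.9]
111.0 [1.5, -20.3, -4.8]
126.0 [4.7, -38.7, -14.4]
141.0 [9.5, -53.8, -28.1]
156.0 [15.6, -64.7, -45.0]
171.0 [22.5, -70.7, -64.0]
186.0 [29.7, -71.2, -83.8]
201.0 [36.9, -66.3, -103.0]
216.0 [43.5, -56.4, -120.3]
231.0 [49.0, -42.0, -134.6]
246.0 [53.2, -24.2, -144.9]
```

```bash
python3 -m jog '[-2.6,-8.5,7.0,0,0,0,-5.7,-19.4,15.1,0,0,0,-8.1,-31.6,21.3,0,0,0,-9.8,-44.8,25.4,0,0,0,-10.7,-58.5,27.3,0,0,0,-10.7,-72.5,26.9,0,0,0]'
python3 - <<'E'
from h import *
s,p,r=st(); print(s["clock"],p.round(4),np.round(s["contact_force"],1),np.round(s["moment"],2),s["width"], r.as_matrix().round(3).tolist())
import circ; print(circ.P(96))
d=get_image("wrist"); crop(d,0,0,512,384,1.3,"w16")
E
```

```text
clock: 13.72
position: [0.5532, -0.2159, 0.0605]
ee_rot: [-0.122, 0.703, 0.689, 0.126]
contact_force: [6.0, 4.3, 4.2]
width: 0.0255
13.725 [ 0.5532 -0.2159  0.0605] [6.  4.3 4.2] [ 0.89 -0.87 -1.24] 0.025535509899595642 [[0.019, 1.0, 0.009], [0.938, -0.021, 0.345], [0.345, 0.002, -0.939]]
[ 553.13772294 -217.86666667   60.10491504]
```

View pics/w16.png

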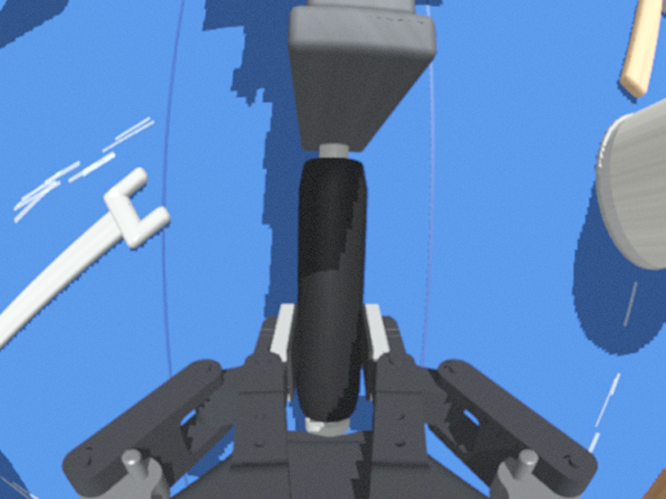

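The crank has swung to the bottom (arm top at wrist (365,50)), with forces around 6 N. I'll carry on with a small bias toward the collar, adding about +1.4 in x and +0.5 in z.

```bash
python3 -m jog '[2.2,-20.3,-4.5,0,0,0,6.1,-38.7,-13.9,0,0,0,10.9,-53.8,-27.6,0,0,0,17,-64.7,-44.5,0,0,0,23.9,-70.7,-63.5,0,0,0,31.1,-71.2,-83.3,0,0,0,38.3,-66.3,-102.5,0,0,0,44.9,-56.4,-119.8,0,0,0,50.4,-42,-134.1,0,0,0,54.6,-24.2,-144.4,0,0,0]'
python3 circ.py 246 15 10
python3 - <<'E'
from h import *
s,p,r=st(); print(s["clock"],p.round(4),np.round(s["contact_force"],1),np.round(s["moment"],2),s["width"])
import circ; print(circ.P(246))
d=get_image("wrist"); crop(d,0,0,512,384,1.3,"w17")
E
```

```text
clock: 15.02
position: [0.5212, -0.2237, 0.2128]
ee_rot: [-0.121, 0.702, 0.693, 0.111]
contact_force: [-13.4, -20.3, 6.7]
width: 0.0257
261.0 [2.5, 20.0, -5.6]
276.0 [3.1, 40.9, -6.1]
291.0 [1.9, 61.2, -1.6]
306.0 [-1.0, 79.6, 7.7]
321.0 [-5.6, 94.7, 21.2]
336.0 [-11.4, 105.6, 37.9]
351.0 [-18.0, 111.5, 56.6]
366.0 [-25.0, 112.1, 76.1]
381.0 [-31.9, 107.2, 95.0]
396.0 [-38.2, 97.2, 112.1]
15.025 [ 0.5212 -0.2237  0.2128] [-13.4 -20.3   6.7] [-3.02  2.29  2.06] 0.025664890802675974
[ 528.96106855 -217.03333333  214.41696994]
```

View pics/w17.png

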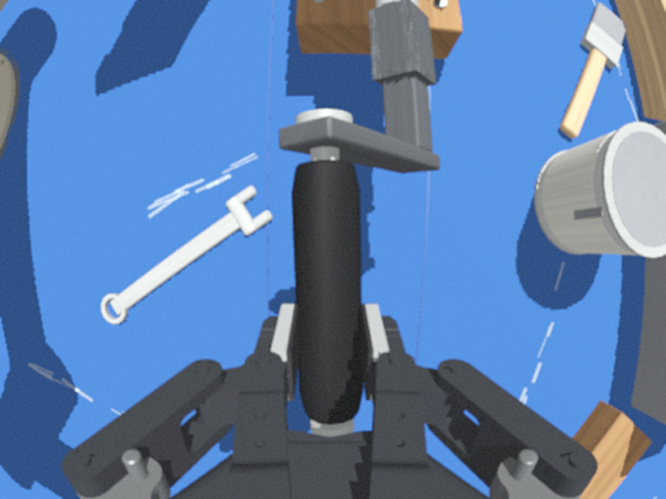

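Forces have risen (−13, −20, 7 N) and y lags by about 8 mm. Before going on I'll check that the crank is still home.

```bash
python3 - <<'E'
from h import *
s,p,r=st(); print(s["clock"],p.round(4),np.round(s["contact_force"],1),np.round(s["moment"],2),r.as_matrix().round(3).tolist(),np.round(s["qpos"],3))
e=get_image("side");crop(e,200,130,320,230,6,"s18")
e=get_image("top");crop(e,200,130,330,230,6,"t18")
s,p,r=st(); print(s["clock"],p.round(4),np.round(s["contact_force"],1))
E
```

```text
15.075 [ 0.525  -0.2242  0.2146] [ -8.6 -18.1   9.6] [-2.51  1.91  1.82] [[0.014, 1.0, -0.004], [0.947, -0.012, 0.322], [0.322, -0.008, -0.947]] [-0.679  0.382  1.482  0.252  1.494 -0.713]
15.175 [ 0.5236 -0.224   0.2139] [-12.  -19.3   8.1]
```

View pics/s18.png

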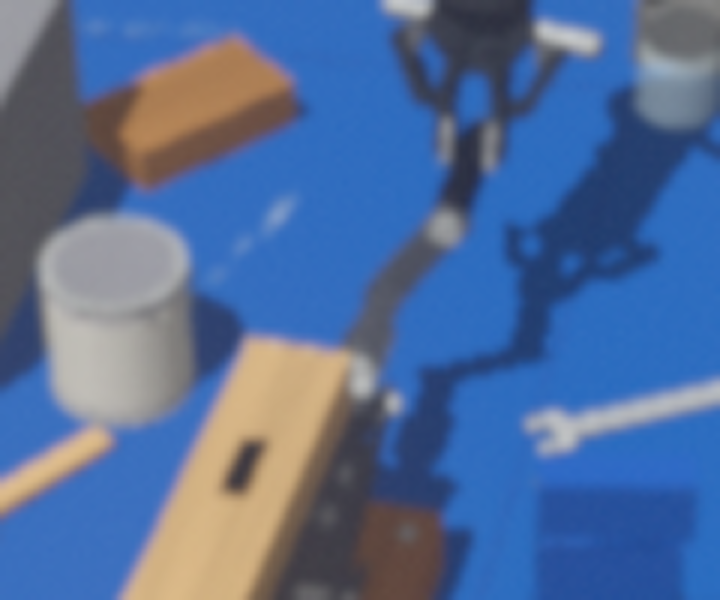

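View pics/t18.png

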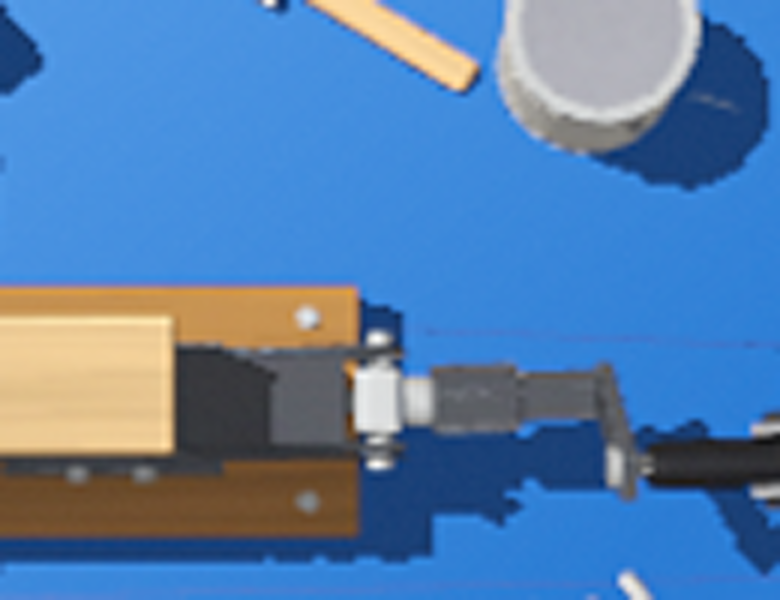

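The crank is home (collar still visible from 403 to 433, with the block right against it). It is drooping about 3.5°, held that way by my grip, and that fully explains the y force. I'll level the hand by 3° and correct the path.

```bash
cat > circ2.py <<'E'
import sys; from h import *
M0=np.array([[.016,1,.005],[.94,-.017,.342],[.342,0,-.94]])
M1=M0@R.from_euler('y',-3,degrees=True).as_matrix()
TH0=36.
def P(t):
    a=np.radians(t); n=(t-TH0)/360
    return np.array([561.8+80*np.cos(a),-221+2*n,140.5-80*np.sin(a)+4*n])
if __name__=="__main__":
    t0=float(sys.argv[1]); step=float(sys.argv[2]); n=int(sys.argv[3])
    if t0==246:
        import circ; s0=circ.P(246)+[0,1.5,0]; M=M0
    else: s0=P(t0); M=M1
    for k in range(1,n+1): print(t0+k*step,(M.T@(P(t0+k*step)-s0)).round(1).tolist())
E
python3 circ2.py 246 15 10; python3 circ2.py 396 15 10
```

```text
261.0 [-1.0, 20.4, -8.5]
276.0 [-0.4, 41.3, -9.0]
291.0 [-1.6, 61.6, -4.5]
306.0 [-4.6, 79.9, 4.9]
321.0 [-9.1, 95.1, 18.3]
336.0 [-14.9, 106.0, 35.0]
351.0 [-21.5, 111.9, 53.7]
366.0 [-28.5, 112.5, 73.2]
381.0 [-35.4, 107.6, 92.2]
396.0 [-41.7, 97.6, 109.2]
411.0 [-4.5, -14.4, 14.3]
426.0 [-7.9, -32.2, 24.5]
441.0 [-9.8, -52.2, 30.0]
456.0 [-10.2, -73.1, 30.3]
471.0 [-9.0, -93.4, 25.4]
486.0 [-6.2, -111.8, 15.7]
501.0 [-2.1, -126.9, 1.7]
516.0 [3.0, -137.8, -15.5]
531.0 [8.9, -143.7, -34.8]
546.0 [15.1, -144.3, -54.9]
```

```bash
python3 -m jog '[-0.5,4,-4,0,-1,0,-1,20.4,-8.5,0,-2,0,-0.4,41.3,-9,0,-3,0,-1.6,61.6,-4.5,0,-3,0,-4.6,79.9,4.9,0,-3,0,-9.1,95.1,18.3,0,-3,0,-14.9,106,35,0,-3,0,-21.5,111.9,53.7,0,-3,0,-28.5,112.5,73.2,0,-3,0,-35.4,107.6,92.2,0,-3,0]'
python3 - <<'E'
from h import *
import circ2
s,p,r=st(); print(s["clock"],p.round(4),circ2.P(381).round(1),np.round(s["contact_force"],1),np.round(s["moment"],2),s["width"])
e=get_image("side"); np.save("/tmp/s381.npy",e["frame"])
e=get_image("wrist");crop(e,0,0,512,384,1.2,"w19")
s,p,r=st(); print(s["clock"],p.round(4),np.round(s["contact_force"],1))
E
python3 circ2.py 381 15 10
```

```text
clock: 16.42
position: [0.6359, -0.2174, 0.1152]
ee_rot: [-0.105, 0.706, 0.693, 0.106]
contact_force: [1.5, 5.8, 4.8]
width: 0.0256
16.425 [ 0.6359 -0.2174  0.1152] [ 636.5 -219.1  115.7] [1.5 5.8 4.8] [ 1.3  -0.18 -0.83] 0.025561915815260877
16.525 [ 0.6339 -0.2174  0.1131] [2.4 4.  3.4]
396.0 [-5.4, -10.0, 17.4]
411.0 [-9.9, -24.3, 31.7]
426.0 [-13.3, -42.2, 41.9]
441.0 [-15.2, -62.2, 47.4]
456.0 [-15.6, -83.1, 47.7]
471.0 [-14.4, -103.4, 42.8]
486.0 [-11.6, -121.7, 33.0]
501.0 [-7.5, -136.9, 19.1]
516.0 [-2.4, -147.8, 1.9]
531.0 [3.5, -153.7, -17.4]
```

View pics/w19.png

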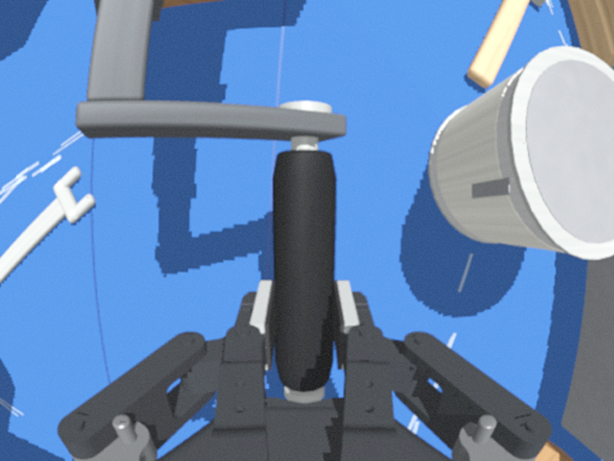

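Forces are low now. The next 150° gets a +1 mm y correction.

```bash
python3 -m jog '[-4.8,-10,17.6,0,0,0,-9,-24.3,32,0,0,0,-12.3,-42.2,42.2,0,0,0,-14.2,-62.2,47.7,0,0,0,-14.6,-83.1,48,0,0,0,-13.4,-103.4,43.1,0,0,0,-10.6,-121.7,33.3,0,0,0,-6.5,-136.9,19.4,0,0,0,-1.4,-147.8,2.2,0,0,0,4.5,-153.7,-17.1,0,0,0]'
python3 - <<'E'
from h import *
import circ2
s,p,r=st(); print(s["clock"],p.round(4),circ2.P(531).round(1),np.round(s["contact_force"],1),np.round(s["moment"],2),s["width"])
E
python3 circ2.py 531 15 10
```

```text
clock: 17.77
position: [0.4847, -0.2165, 0.1344]
ee_rot: [-0.101, 0.707, 0.692, 0.107]
contact_force: [7.8, 4.5, -4.2]
width: 0.0253
17.775 [ 0.4847 -0.2165  0.1344] [ 482.8 -218.2  133.5] [ 7.8  4.5 -4.2] [ 0.21 -1.31 -1.39] 0.025284692070626506
546.0 [6.2, -0.5, -20.1]
561.0 [12.4, 4.3, -39.6]
576.0 [18.0, 14.3, -57.3]
591.0 [22.8, 28.7, -71.9]
606.0 [26.4, 46.5, -82.4]
621.0 [28.6, 66.5, -88.1]
636.0 [29.2, 87.4, -88.7]
651.0 [28.3, 107.7, -84.1]
666.0 [25.8, 126.0, -74.6]
681.0 [22.0, 141.2, -60.9]
```

```bash
python3 -m jog '[6.2,0.2,-20.1,0,0,0,12.4,5,-39.6,0,0,0,18,15,-57.3,0,0,0,22.8,29.4,-71.9,0,0,0,26.4,47.2,-82.4,0,0,0,28.6,67,-88.1,0,0,0,29.2,88,-88.7,0,0,0,28.3,108.3,-84.1,0,0,0,25.8,126.6,-74.6,0,0,0,22,141.8,-60.9,0,0,0]'
python3 - <<'E'
from h import *
import circ2
s,p,r=st(); print(s["clock"],p.round(4),circ2.P(681).round(1),np.round(s["contact_force"],1),np.round(s["moment"],2),s["width"])
e=get_image("side"); np.save("/tmp/s681.npy",e["frame"]); crop(e,170,170,290,350,4,"s681"); 
e=get_image("top"); np.save("/tmp/t681.npy",e["frame"])
f=np.load("/tmp/side.npy"); cv2.imwrite("pics/s0b.png",cv2.resize(f[170:350,170:290,::-1],None,fx=4,fy=4,interpolation=2))
E
python3 circ2.py 681 15 10
```

```text
clock: 19.02
position: [0.6255, -0.2213, 0.2001]
ee_rot: [-0.098, 0.706, 0.694, 0.103]
contact_force: [0.2, -6.3, 6.3]
width: 0.0252
19.025 [ 0.6255 -0.2213  0.2001] [ 624.  -217.4  198. ] [ 0.2 -6.3  6.3] [-0.42 -0.09 -0.14] 0.025181687746110043
696.0 [-4.9, 10.9, 16.9]
711.0 [-10.5, 16.8, 36.0]
726.0 [-16.5, 17.4, 55.8]
741.0 [-22.4, 12.5, 75.1]
756.0 [-27.8, 2.5, 92.5]
771.0 [-32.3, -11.8, 106.8]
786.0 [-35.7, -29.6, 117.0]
801.0 [-37.6, -49.7, 122.5]
816.0 [-38.0, -70.5, 122.8]
831.0 [-36.7, -90.9, 117.9]
```

View pics/s681.png

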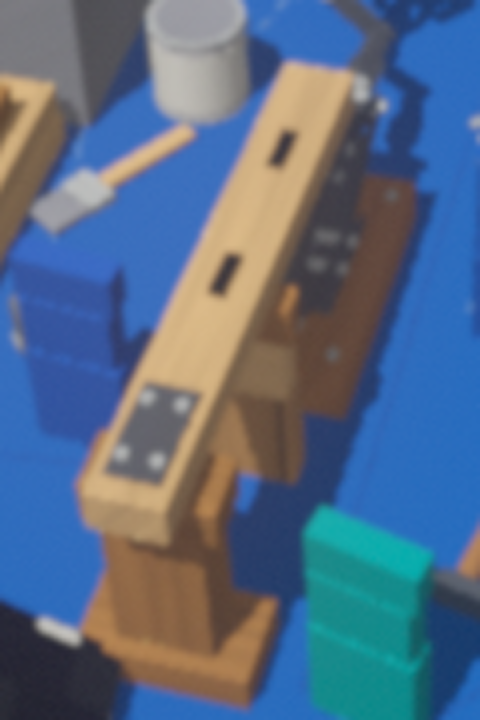

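View pics/s0b.png

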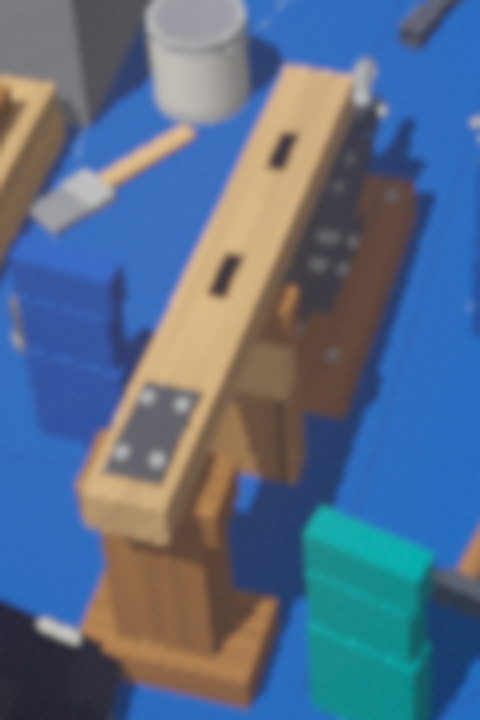

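The sill's near end has just begun to rise, by about 1 px between the pictures. I'll measure it by image registration of the patch on the sill's near mortise.

```bash
cat > lift.py <<'E'
from h import *
def shift(f0,f1,x0,y0,x1,y1):
    g0=cv2.cvtColor(f0,cv2.COLOR_RGB2GRAY).astype(np.float32)[y0:y1,x0:x1];g1=cv2.cvtColor(f1,cv2.COLOR_RGB2GRAY).astype(np.float32)[y0:y1,x0:x1]
    W=np.eye(2,3,dtype=np.float32)
    cc,W=cv2.findTransformECC(g0,g1,W,cv2.MOTION_TRANSLATION,(3,200,1e-6),None,3)
    return W[:,2],cc
def report(f1,e,name="side"):
    f0=np.load("/tmp/side.npy")
    for nm,(u,v) in dict(near=(240.5,207.5),far=(226.5,238.5),strap=(208,278)).items():
        q=onz(e,u,v,.30); a=np.array(proj(e,q));b=np.array(proj(e,q+[0,0,.01])); J=(b-a)/10
        sh,cc=shift(f0,f1,int(u)-7,int(v)-7,int(u)+8,int(v)+8)
        print(nm,q.round(3),"px/mm",J.round(3),"shift",sh.round(2),"-> dz mm",(sh@J/(J@J)).round(2),"cc",round(cc,4))
E
python3 - <<'E'
from lift import *
e=get_image("side")
report(np.load("/tmp/s681.npy"),e); report(e["frame"],e)
# sanity: static patch
print(shift(np.load("/tmp/side.npy"),e["frame"],255,225,280,250))
s,p,r=st(); print(s["clock"],p.round(4),np.round(s["contact_force"],1))
E
```

```text
near [0.566 0.24  0.3  ] px/mm [-0.01 -0.2 ] shift [ 0.05 -0.58] -> dz mm 2.88 cc 0.9932
far [0.571 0.401 0.3  ] px/mm [-0.017 -0.201] shift [ 0.   -0.21] -> dz mm 1.05 cc 0.9536
strap [0.579 0.58  0.3  ] px/mm [-0.026 -0.2  ] shift [0.04 0.13] -> dz mm -0.64 cc 0.9603
near [0.566 0.24  0.3  ] px/mm [-0.01 -0.2 ] shift [ 0.06 -0.64] -> dz mm 3.2 cc 0.9935
far [0.571 0.401 0.3  ] px/mm [-0.017 -0.201] shift [-0.02 -0.22] -> dz mm 1.12 cc 0.9544
strap [0.579 0.58  0.3  ] px/mm [-0.026 -0.2  ] shift [0.02 0.15] -> dz mm -0.73 cc 0.9705
(array([ 0.12440291, -0.10368916], dtype=float32), 0.9567246813468576)
19.175 [ 0.6261 -0.2212  0.1987] [ 3.2 -7.2  4.8]
```

Sill rotation so far fits 0.011 rad: the near mortise is up 3.0 mm, the far one 1.1 mm, and the pivot is at y≈0.515. About 0.029 rad remains, roughly 1.4–1.5 turns. Continuing.

```bash
python3 -m jog '[-5.4,10.9,16.7,0,0,0,-11.2,16.8,35.7,0,0,0,-17,17.4,55.5,0,0,0,-22.4,12.5,75.1,0,0,0,-27.8,2.5,92.5,0,0,0,-32.3,-11.8,106.8,0,0,0,-35.7,-29.6,117,0,0,0,-37.6,-49.7,122.5,0,0,0,-38,-70.5,122.8,0,0,0,-36.7,-90.9,117.9,0,0,0]'
python3 circ2.py 831 15 10
```

```text
clock: 20.42
position: [0.5351, -0.2115, 0.0762]
ee_rot: [-0.105, 0.707, 0.691, 0.109]
contact_force: [8.7, 9.0, 7.0]
width: 0.0256
846.0 [2.7, -18.4, -9.7]
861.0 [6.8, -33.5, -23.7]
876.0 [12.0, -44.4, -40.9]
891.0 [17.9, -50.4, -60.2]
906.0 [24.1, -50.9, -80.3]
921.0 [30.2, -46.0, -99.9]
936.0 [35.9, -36.1, -117.5]
951.0 [40.7, -21.7, -132.1]
966.0 [44.3, -3.9, -142.6]
981.0 [46.5, 16.1, -148.3]
```

```bash
sed -i "s/'y',-3,/'y',-5 if (len(sys.argv)>1 and float(sys.argv[1])>900) else -3,/" circ2.py
python3 -m jog '[3.4,-18.4,-9.5,0,-0.7,0,7.5,-33.5,-23.5,0,-1.4,0,12.4,-44.4,-40.9,0,-2,0,17.9,-50.4,-60.2,0,-2,0,24.1,-50.9,-80.3,0,-2,0,30.2,-46,-99.9,0,-2,0,35.9,-36.1,-117.5,0,-2,0,40.7,-21.7,-132.1,0,-2,0,44.3,-3.9,-142.6,0,-2,0,46.5,16.1,-148.3,0,-2,0]'
python3 circ2.py 981 15 10
python3 - <<'E'
from lift import *
s,p,r=st(); print(s["clock"],p.round(4),np.round(s["contact_force"],1),np.round(s["moment"],2))
e=get_image("side"); report(e["frame"],e)
E
```

```text
clock: 21.68
position: [0.5446, -0.2205, 0.2302]
ee_rot: [-0.09, 0.707, 0.697, 0.084]
contact_force: [-9.3, -12.8, 8.9]
width: 0.0257
996.0 [0.6, 20.9, -0.6]
1011.0 [-0.2, 41.2, 4.1]
1026.0 [-2.4, 59.5, 13.6]
1041.0 [-5.7, 74.7, 27.4]
1056.0 [-10.0, 85.6, 44.5]
1071.0 [-15.0, 91.5, 63.7]
1086.0 [-20.2, 92.1, 83.8]
1101.0 [-25.4, 87.2, 103.2]
1116.0 [-30.2, 77.2, 120.8]
1131.0 [-34.3, 62.8, 135.2]
21.675 [ 0.5446 -0.2205  0.2302] [ -9.3 -12.8   8.9] [-1.59  1.59  1.31]
near [0.566 0.24  0.3  ] px/mm [-0.01 -0.2 ] shift [-0.05 -1.48] -> dz mm 7.39 cc 0.7829
far [0.571 0.401 0.3  ] px/mm [-0.017 -0.201] shift [-0.09 -0.59] -> dz mm 2.95 cc 0.9908
strap [0.579 0.58  0.3  ] px/mm [-0.026 -0.2  ] shift [-0.43  0.96] -> dz mm -4.43 cc 0.5088
```

Rotation is now about 0.0265 rad, leaving about 0.0135 (≈0.65 turn). I'll go on to 1131° and re-measure.

```bash
python3 -m jog '[-1.2,20.9,-1.1,0,0,0,-2,41.2,3.6,0,0,0,-3.9,59.5,13.2,0,0,0,-6.7,74.7,27,0,0,0,-10.5,85.6,44.3,0,0,0,-15,91.5,63.7,0,0,0,-20.2,92.1,83.8,0,0,0,-25.4,87.2,103.2,0,0,0,-30.2,77.2,120.8,0,0,0,-34.3,62.8,135.2,0,0,0,-34.3,62.8,135.2,0,0,0]' 2>&1 || true
python3 - <<'E'
from lift import *
s,p,r=st(); print(s["clock"],p.round(4),np.round(s["contact_force"],1),np.round(s["moment"],2))
E
```

```text
$: bad value
21.725 [ 0.5487 -0.2203  0.2311] [ -4.6 -11.1   8.1] [-1.29  1.16  0.72]
```

I sent 11 rows and the call was refused whole, so nothing moved. Sending again with 10.

```bash
python3 -m jog '[-1.2,20.9,-1.1,0,0,0,-2,41.2,3.6,0,0,0,-3.9,59.5,13.2,0,0,0,-6.7,74.7,27,0,0,0,-10.5,85.6,44.3,0,0,0,-15,91.5,63.7,0,0,0,-20.2,92.1,83.8,0,0,0,-25.4,87.2,103.2,0,0,0,-30.2,77.2,120.8,0,0,0,-34.3,62.8,135.2,0,0,0]'
python3 -m jog '[0,0,0,0,0,0]'
python3 circ2.py 1131 15 6
python3 - <<'E'
from lift import *
s,p,r=st(); print(s["clock"],p.round(4),np.round(s["contact_force"],1),np.round(s["moment"],2))
e=get_image("side"); np.save("/tmp/s1131.npy",e["frame"]);report(e["frame"],e); crop(e,170,170,290,350,4,"s1131")
E
```

```text
clock: 22.98
position: [0.6116, -0.2103, 0.0905]
ee_rot: [-0.094, 0.707, 0.694, 0.095]
contact_force: [1.0, 7.9, 6.9]
width: 0.0254
clock: 23.1
position: [0.6098, -0.2103, 0.0898]
ee_rot: [-0.096, 0.707, 0.694, 0.093]
contact_force: [1.4, 7.2, 5.4]
width: 0.0256
1146.0 [-3.0, -17.8, 10.3]
1161.0 [-4.7, -37.8, 15.9]
1176.0 [-5.1, -58.7, 16.2]
1191.0 [-4.0, -79.0, 11.3]
1206.0 [-1.6, -97.4, 1.4]
1221.0 [2.0, -112.5, -12.7]
23.1 [ 0.6098 -0.2103  0.0898] [1.4 7.2 5.4] [ 1.51 -0.05 -0.47]
near [0.566 0.24  0.3  ] px/mm [-0.01 -0.2 ] shift [-0.17 -1.79] -> dz mm 8.98 cc 0.9627
far [0.571 0.401 0.3  ] px/mm [-0.017 -0.201] shift [-0.14 -0.75] -> dz mm 3.75 cc 0.9781
strap [0.579 0.58  0.3  ] px/mm [-0.026 -0.2  ] shift [-0.21  0.57] -> dz mm -2.65 cc 0.883
```

View pics/s1131.png

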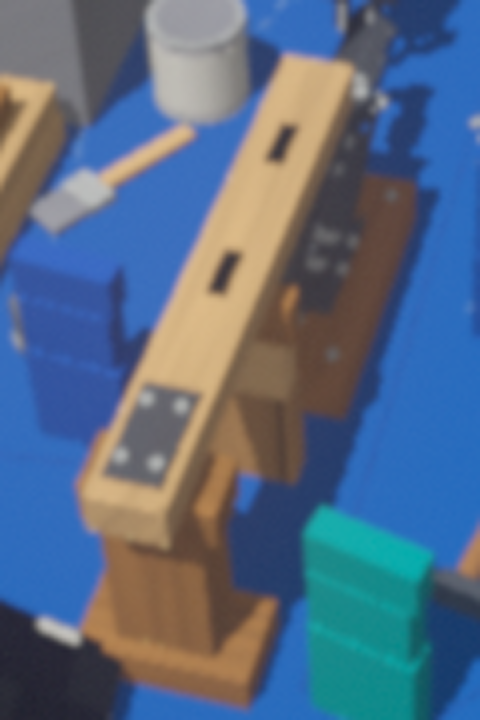

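```bash
cat > tilt.py <<'E'
from lift import *
def tilt(f1,e,yp,zp=.256,quiet=False):
    f0=np.load("/tmp/side.npy"); A=[];B=[]
    for nm,(u,v) in dict(near=(240.5,207.5),far=(226.5,238.5),strap=(208,278)).items():
        z=zp+.045
        for _ in range(3):
            q=onz(e,u,v,z); z=zp+.045-.04*(yp-q[1])
        d0=.0; 
        f=lambda d:np.array(proj(e,[q[0],yp+(q[1]-yp)*np.cos(d)+(q[2]-zp)*np.sin(d),zp+(q[2]-zp)*np.cos(d)-(q[1]-yp)*np.sin(d)]))
        sh,cc=shift(f0,f1,int(u)-7,int(v)-7,int(u)+8,int(v)+8)
        ds=np.linspace(0,.06,601); v=[f(d)[1]-f(0)[1] for d in ds]
        k=np.argmin(abs(np.array(v)-sh[1])); 
        if not quiet: print(nm,q.round(3),"sh",sh.round(2),"cc",round(cc,3),"-> turned",ds[k].round(4))
E
python3 - <<'E'
from tilt import *
t=get_image("top")
print("far end",onz(t,47.5,195,.31),"near end",onz(t,230,195,.285))
e=get_image("side")
for yp in (.50,.515,.53):
    print(yp)
    for k in (681,1131): tilt(np.load(f"/tmp/s{k}.npy"),e,yp)
f=np.load("/tmp/top.npy"); cv2.imwrite("pics/t0sill.png",cv2.resize(f[170:225,40:240,::-1],None,fx=4,fy=4,interpolation=2))
E
```

```text
far end [0.57540842 0.64113404 0.31      ] near end [0.56441605 0.09303957 0.285     ]
0.5
near [0.57  0.231 0.29 ] sh [ 0.05 -0.58] cc 0.993 -> turned 0.0124
far [0.572 0.399 0.297] sh [ 0.   -0.21] cc 0.954 -> turned 0.0184
strap [0.577 0.583 0.304] sh [0.04 0.13] cc 0.96 -> turned 0.0044
near [0.57  0.231 0.29 ] sh [-0.17 -1.79] cc 0.963 -> turned 0.0388
far [0.572 0.399 0.297] sh [-0.14 -0.75] cc 0.978 -> turned 0.06
strap [0.577 0.583 0.304] sh [-0.21  0.57] cc 0.883 -> turned 0.0201
0.515
near [0.57 0.23 0.29] sh [ 0.05 -0.58] cc 0.993 -> turned 0.0116
far [0.572 0.398 0.296] sh [ 0.   -0.21] cc 0.954 -> turned 0.0143
strap [0.577 0.583 0.304] sh [0.04 0.13] cc 0.96 -> turned 0.005
near [0.57 0.23 0.29] sh [-0.17 -1.79] cc 0.963 -> turned 0.0363
far [0.572 0.398 0.296] sh [-0.14 -0.75] cc 0.978 -> turned 0.0528
strap [0.577 0.583 0.304] sh [-0.21  0.57] cc 0.883 -> turned 0.0227
0.53
near [0.57  0.229 0.289] sh [ 0.05 -0.58] cc 0.993 -> turned 0.0109
far [0.573 0.398 0.296] sh [ 0.   -0.21] cc 0.954 -> turned 0.0117
strap [0.578 0.582 0.303] sh [0.04 0.13] cc 0.96 -> turned 0.0057
near [0.57  0.229 0.289] sh [-0.17 -1.79] cc 0.963 -> turned 0.0341
far [0.573 0.398 0.296] sh [-0.14 -0.75] cc 0.978 -> turned 0.0428
strap [0.578 0.582 0.303] sh [-0.21  0.57] cc 0.883 -> turned 0.026
```

View pics/t0sill.png

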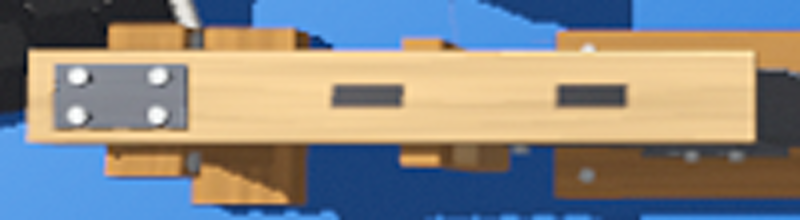

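Geometry check: the sill ends at y=0.093 and 0.641, a length of 0.548 m, so the pivot is at y≈0.541 and the head at y≈0.14. The sill has turned ≈0.033–0.035 of 0.040, which leaves about 100° of crank. I'll go 75° and measure again.

```bash
python3 -m jog '[-3,-17.8,10.3,0,0,0,-4.7,-37.8,15.9,0,0,0,-5.1,-58.7,16.2,0,0,0,-4,-79,11.3,0,0,0,-1.6,-97.4,1.4,0,0,0,-1.6,-97.4,1.4,0,0,0]'
python3 - <<'E'
from tilt import *
import circ2
s,p,r=st(); print(s["clock"],p.round(4),circ2.P(1206).round(1),np.round(s["contact_force"],1))
for k in range(2):
    e=get_image("side"); tilt(e["frame"],e,.541)
np.save("/tmp/s1206.npy",e["frame"])
f0=np.load("/tmp/side.npy")
for k in ("681","1131","1206"):
    f1=np.load(f"/tmp/s{k}.npy")
    print(k,[ (shift(f0,f1,*b)[0].round(2).tolist(),round(shift(f0,f1,*b)[1],3)) for b in ((232,199,250,217),(218,230,236,248),(234,199,248,216),(219,231,234,247),(200,265,216,292),(236,186,252,200))])
E
```

```text
clock: 24.0
position: [0.5172, -0.2102, 0.0911]
ee_rot: [-0.091, 0.709, 0.693, 0.097]
contact_force: [8.7, 9.1, 4.8]
width: 0.0256
24.0 [ 0.5172 -0.2102  0.0911] [ 514.8 -214.5   88.8] [8.7 9.1 4.8]
near [0.57  0.229 0.289] sh [-0.17 -2.06] cc 0.969 -> turned 0.0376
far [0.573 0.397 0.295] sh [-0.19 -0.79] cc 0.967 -> turned 0.0398
strap [0.578 0.582 0.303] sh [-0.22  0.64] cc 0.909 -> turned 0.0329
near [0.57  0.229 0.289] sh [-0.18 -2.02] cc 0.968 -> turned 0.037
far [0.573 0.397 0.295] sh [-0.2  -0.79] cc 0.968 -> turned 0.0395
strap [0.578 0.582 0.303] sh [-0.2   0.63] cc 0.91 -> turned 0.0326
681 [([-0.009999999776482582, -0.5299999713897705], 0.997), ([0.03999999910593033, -0.23000000417232513], 0.942), ([0.07999999821186066, -0.5899999737739563], 0.993), ([0.0, -0.23000000417232513], 0.955), ([-0.10000000149011612, 0.27000001072883606], 0.933), ([0.7900000214576721, -3.2699999809265137], 0.958)]
1131 [([-0.18000000715255737, -1.7599999904632568], 0.968), ([-0.1899999976158142, -0.6899999976158142], 0.98), ([-0.1899999976158142, -1.840000033378601], 0.971), ([-0.15000000596046448, -0.7200000286102295], 0.978), ([-0.1599999964237213, 0.6700000166893005], 0.968), ([0.5699999928474426, -5.269999980926514], 0.866)]
1206 [([-0.1599999964237213, -1.9800000190734863], 0.966), ([-0.20000000298023224, -0.699999988079071], 0.96), ([-0.15000000596046448, -2.059999942779541], 0.968), ([-0.1899999976158142, -0.7599999904632568], 0.956), ([-0.1599999964237213, 0.699999988079071], 0.967), ([-0.9700000286102295, -0.7599999904632568], 0.97)]
```

Near mortise says 0.0373, far says 0.0397, and the turn count says about 0.039. I'll add about 25° more (0.0014 rad), then release and check the packing gap up close.

```bash
python3 circ2.py 1206 12.5 2
```

```text
1218.5 [2.9, -12.9, -11.5]
1231.0 [6.5, -22.9, -25.4]
```

```bash
python3 -m jog '[4.5,-12.9,-11,0,0,0,8.9,-22.9,-24.7,0,0,0,9.3,-22.9,-24.4,0,0,0,9.3,-22.9,-24.4,0,0,0]'
python3 - <<'E'
from tilt import *
s,p,r=st(); print(s["clock"],p.round(4),np.round(s["contact_force"],1),r.as_matrix().round(3).tolist(),np.round(s["qpos"],2))
e=get_image("side"); tilt(e["frame"],e,.541);np.save("/tmp/s1231.npy",e["frame"])
E
```

```text
clock: 24.6
position: [0.495, -0.211, 0.1154]
ee_rot: [-0.088, 0.708, 0.694, 0.094]
contact_force: [7.2, 0.9, -0.7]
width: 0.0259
24.6 [ 0.495  -0.211   0.1154] [ 7.2  0.9 -0.7] [[0.019, 1.0, 0.012], [0.967, -0.022, 0.256], [0.256, 0.006, -0.967]] [-0.67  0.39  1.72  0.23  1.19 -0.75]
near [0.57  0.229 0.289] sh [-0.14 -2.24] cc 0.898 -> turned 0.0409
far [0.573 0.397 0.295] sh [-0.22 -0.84] cc 0.955 -> turned 0.0423
strap [0.578 0.582 0.303] sh [-0.19  0.67] cc 0.912 -> turned 0.0343
```

```bash
python3 -m jog '[0,0,0,0,0,0,0,0,0,0,0,0,0,0,0,0,0,0,0,0,0,0,0,0]' 0
python3 -m jog '[0,0,-40,0,0,0,0,0,-90,0,0,0,0,0,-130,0,0,0,0,0,-130,0,0,0]'
python3 - <<'E'
from tilt import *
s,p,r=st(); print(s["clock"],p.round(4),np.round(s["contact_force"],1),np.round(s["qpos"],2))
e=get_image("side"); tilt(e["frame"],e,.541)
d=get_image("wrist"); crop(d,0,0,512,384,1.5,"w20")
d=get_image("top"); crop(d,200,130,330,230,6,"t20")
E
```

```text
clock: 25.15
position: [0.4922, -0.2101, 0.1148]
ee_rot: [-0.091, 0.707, 0.695, 0.093]
contact_force: [0.1, -0.3, 0.4]
width: 0.0853
clock: 25.65
position: [0.4932, -0.2455, 0.2437]
ee_rot: [-0.087, 0.707, 0.695, 0.093]
contact_force: [-0.2, 0.1, -0.4]
width: 0.0856
25.65 [ 0.4932 -0.2455  0.2437] [-0.2  0.1 -0.4] [-0.71  0.31  1.5   0.2   1.5  -0.73]
near [0.57  0.229 0.289] sh [-0.14 -2.23] cc 0.897 -> turned 0.0407
far [0.573 0.397 0.295] sh [-0.23 -0.8 ] cc 0.955 -> turned 0.0405
strap [0.578 0.582 0.303] sh [-0.22  0.72] cc 0.957 -> turned 0.0369
```

View pics/w20.png

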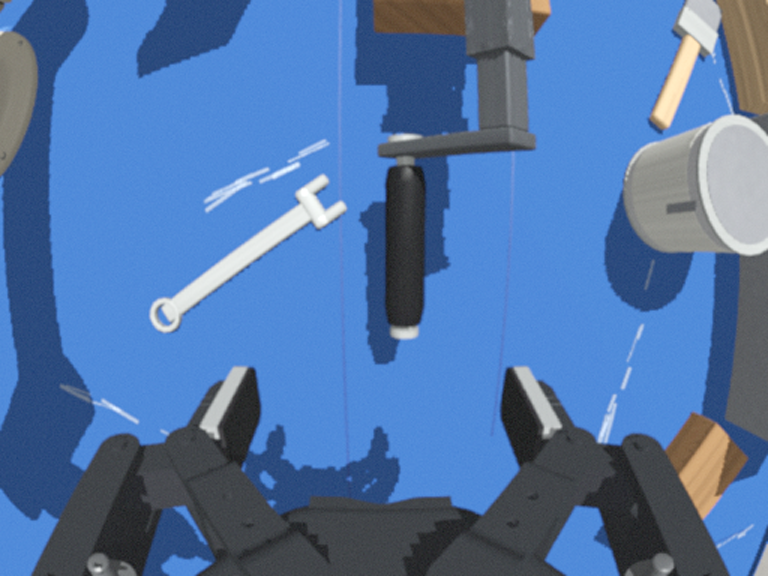

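View pics/t20.png

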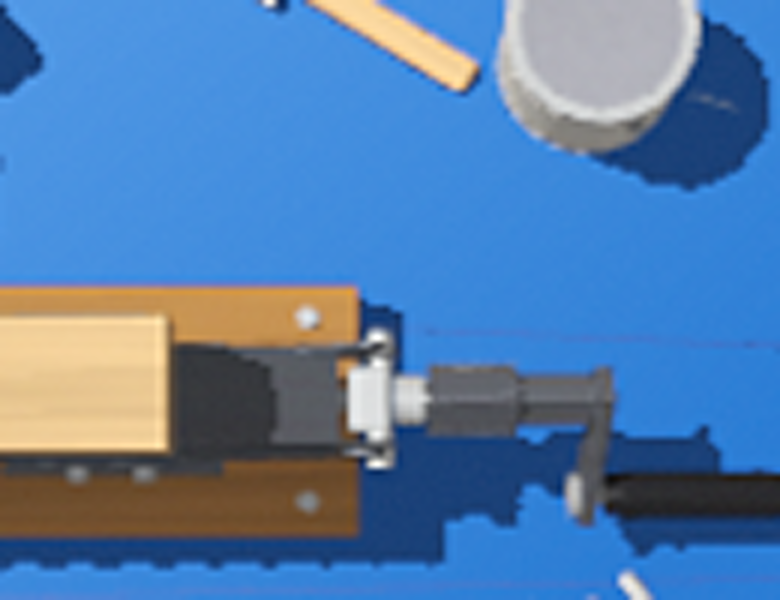

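The handle is on, but the visible collar grew from 30 to 35 crop px, so it may have crept out 2–4 mm. I'll look from above the collar.

```bash
python3 - <<'E'
from h import *
s,p,r=st()
R0=R.from_matrix(np.array([[0,1,0],[1,0,0],[0,0,-1]]).T)
Rt=R.from_euler('z',-1.2,degrees=True)*R.from_euler('y',-29,degrees=True)*R0
M=Rt.as_matrix(); print(M.round(3).tolist())
n=(1231-36)/360
col=np.array([.5659,-.0366+.002*n,.14+.004*n]); ax=np.array([.0209,1,0])
S=col-.0725*ax; print("collar",col,"S",S)
pt=S-M[:,2]*(.0095+.085); print(pt)
print((r.inv().apply(pt-p)*1e3).round(1), (r.inv()*Rt).as_rotvec(degrees=True).round(1))
E
```

```text
[[0.021, 0.874, 0.485], [1.0, -0.018, -0.01], [0.0, 0.485, -0.875]]
collar [ 0.5659     -0.02996111  0.15327778] S [ 0.56438475 -0.10246111  0.15327778]
[ 0.51858029 -0.10150164  0.23592934]
[136.3  24.8  40.2] [-28.9 -14.7  -3.6]
```

```bash
python3 -m jog '[40,8,0,-9,-5,-1.2,85,16,15,-18,-9.5,-2.4,136,25,40,-27,-14,-3.4,136,25,40,-28.9,-14.7,-3.6,136,25,40,-28.9,-14.7,-3.6,136,25,40,-28.9,-14.7,-3.6]'
python3 - <<'E'
from tilt import *
s,p,r=st(); print(s["clock"],p.round(4),np.round(s["contact_force"],1),np.round(s["qpos"],2),r.as_matrix().round(3).tolist())
d=get_image("wrist"); crop(d,0,0,512,384,1.5,"w21"); np.savez("/tmp/w21.npz",**d)
E
```

```text
clock: 26.55
position: [0.5202, -0.1032, 0.237]
ee_rot: [0.179, 0.692, 0.677, 0.175]
contact_force: [-0.4, -0.5, 0.4]
width: 0.0855
26.55 [ 0.5202 -0.1032  0.237 ] [-0.4 -0.5  0.4] [-0.47  0.    1.99  0.32  0.71 -0.64] [[0.022, 0.874, 0.485], [1.0, -0.019, -0.011], [-0.001, 0.485, -0.874]]
```

View pics/w21.png

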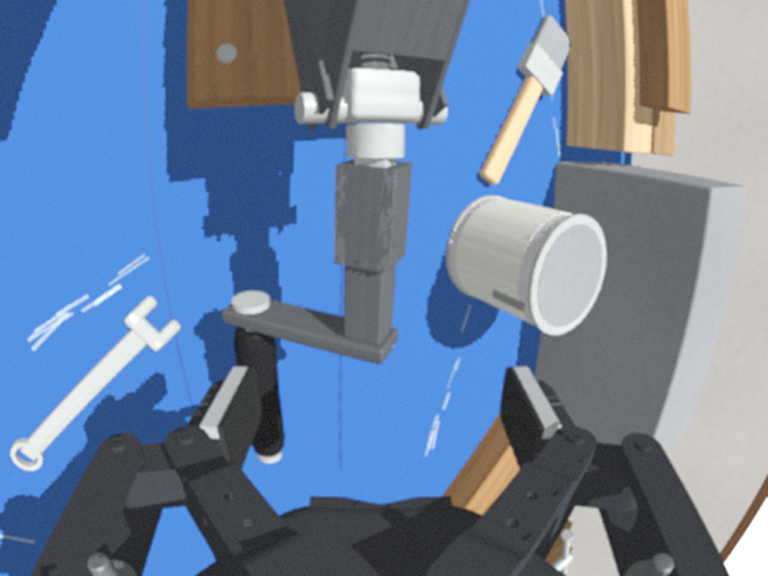

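```bash
python3 - <<'E'
from h import *
d=dict(np.load("/tmp/w21.npz")); crop(d,190,60,310,250,4,"w21c")
E
```

```text
(no output)
```

View pics/w21c.png

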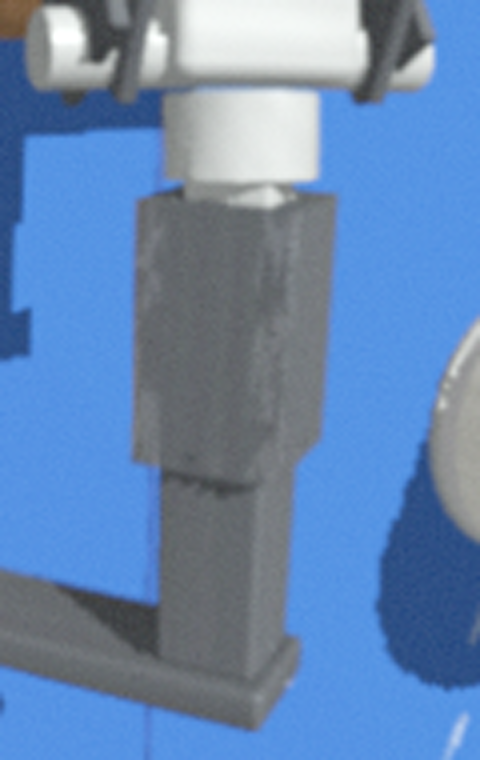

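The picture shows about 3–4 mm of square between the collar (y≈183) and the mouth (y≈200), so the crank has crept out. It also settled by its own slack. I'll measure the gap and the crank's angle, then push it home.

```bash
python3 - <<'E'
from h import *
d=dict(np.load("/tmp/w21.npz"))
c,_=ray(d,250,190,True); print("cam",c)
C=lambda x,y:(190+(x-1.5)/4,60+(y-1.5)/4)
def ony(u,v,y):
    c,r=ray(d,u,v,True); return c+r*(y-c[1])/r[1]
for yy in (-.122,-.127,-.132):
    q=ony(250/1.5,300/1.5,yy); print("pin",q.round(4),"angle",np.degrees(np.arctan2(.1533-q[2],q[0]-.5637)).round(1),"rad",np.hypot(.1533-q[2],q[0]-.5637).round(4))
# block corners: top-front edge between faces: mouth corner (275,205)->(262,475); left (138,197), right (335,195)
# points on mouth plane y=ym
for ym in (-.030,-.034,-.038):
    P=[ony(*C(*q),ym) for q in [(138,197),(275,207),(335,195)]]
    print(ym,[p.round(4)[[0,2]].tolist() for p in P],"w",np.linalg.norm(P[0]-P[1]).round(4),np.linalg.norm(P[1]-P[2]).round(4),"ang",np.degrees(np.arctan2(P[1][2]-P[0][2],P[1][0]-P[0][0])).round(1),"collar")
print("collar face", [onz(d,*C(*q),.1533,True).round(4).tolist() for q in [(163,180),(318,180)]])
print("mouth sides at axis z", [onz(d,*C(*q),.1533,True).round(4).tolist() for q in [(138,197),(335,195),(185,195)]])
E
```

```text
cam [ 0.46215596 -0.01889884  0.34501342]
pin [ 0.5134 -0.122   0.0763] angle 123.2 rad 0.092
pin [ 0.5158 -0.127   0.0633] angle 118.0 rad 0.102
pin [ 0.5183 -0.132   0.0502] angle 113.8 rad 0.1126
-0.03 [[0.5229, 0.2049], [0.5278, 0.2312], [0.5427, 0.2203]] w 0.0267 0.0185 ang 79.5 collar
-0.034 [[0.5448, 0.1544], [0.5514, 0.1902], [0.5717, 0.1753]] w 0.0364 0.0251 ang 79.5 collar
-0.038 [[0.5667, 0.1039], [0.5751, 0.1492], [0.6007, 0.1304]] w 0.046 0.0318 ang 79.5 collar
collar face [[0.5502, -0.0314, 0.1533], [0.5822, -0.0329, 0.1533]]
mouth sides at axis z [[0.5453, -0.0341, 0.1533], [0.5859, -0.036, 0.1533], [0.5544, -0.0343, 0.1533]]
```

The crank is about 3–4 mm off the collar and has fallen back to its slack, so it is roughly at 130°. I'll push it home with closed fingertips on the arm's outer face, at the axis. First I'll move to a point above and behind it.

```bash
python3 - <<'E'
from h import *
s,p,r=st()
R0=R.from_matrix(np.array([[0,1,0],[1,0,0],[0,0,-1]]).T)
Rt=R.from_euler('z',-1.2,degrees=True)*R0
for pt in ([.5637,-.18,.235],[.5637,-.18,.163]):
    print((r.inv().apply(np.array(pt)-p)*1e3).round(1), (r.inv()*Rt).as_rotvec(degrees=True).round(1))
E
```

```text
[-75.4  38.2  23.8] [29.1  0.1 -0.1]
[-75.4   3.2  86.7] [29.1  0.1 -0.1]
```

```bash
python3 -m jog '[-40,15,10,10,0,0,-75,38,24,20,0,0,-75,38,24,29.1,0,0,-75,38,24,29.1,0,0,-75,20,56,29.1,0,0,-75,3.2,86.7,29.1,0,0,-75,3.2,86.7,29.1,0,0]' 1 30
python3 - <<'E'
from tilt import *
s,p,r=st(); print(s["clock"],p.round(4),np.round(s["contact_force"],1),s["width"],r.as_matrix().round(3).tolist())
d=get_image("wrist"); crop(d,0,0,512,384,1.5,"w22"); np.savez("/tmp/w22.npz",**d)
E
```

```text
clock: 27.48
position: [0.5596, -0.1776, 0.1604]
ee_rot: [-0.003, 0.715, 0.699, -0.001]
contact_force: [-0.1, 0.2, 0.2]
width: 0.0001
27.475 [ 0.5596 -0.1776  0.1604] [-0.1  0.2  0.2] 9.535287174619505e-05 [[0.022, 1.0, -0.006], [1.0, -0.022, 0.002], [0.002, -0.006, -1.0]]
```

View pics/w22.png

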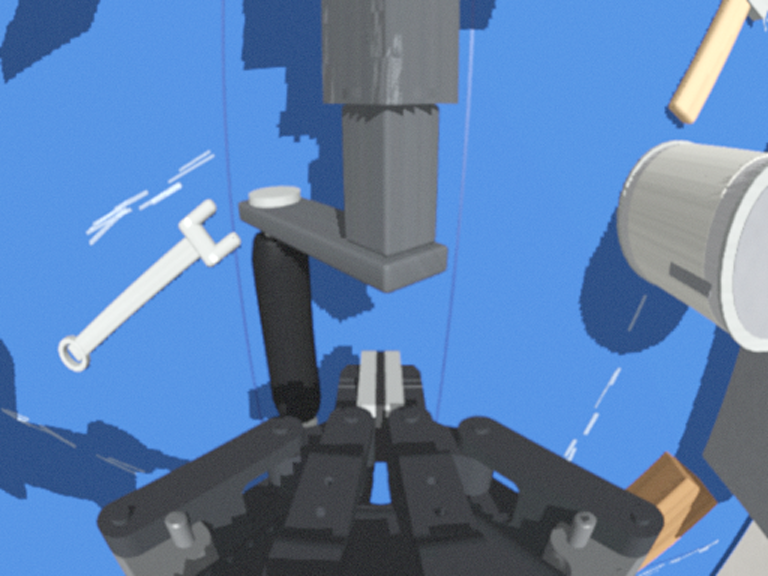

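The closed fingers at (380,380) are behind the arm's hub at (390,270). I'll shift 4 mm to centre and creep forward by feel.

```bash
python3 -m jog '[5,4,0,0,0,0,10,4,0,0,0,0,15,4,0,0,0,0,18,4,0,0,0,0,20,4,0,0,0,0]'
python3 -m jog '[1,0,0,0,0,0,2,0,0,0,0,0,3,0,0,0,0,0]'
python3 -m jog '[1,0,0,0,0,0,2,0,0,0,0,0,3,0,0,0,0,0]'
```

```text
clock: 28.15
position: [0.5673, -0.1582, 0.1629]
ee_rot: [0.0, 0.714, 0.7, -0.0]
contact_force: [0.0, 0.4, -0.9]
width: -0.0003
clock: 28.52
position: [0.5673, -0.1555, 0.1627]
ee_rot: [-0.0, 0.715, 0.7, -0.0]
contact_force: [1.1, 0.2, -0.3]
width: 0.0002
clock: 28.9
position: [0.5673, -0.1525, 0.1628]
ee_rot: [-0.0, 0.715, 0.7, -0.0]
contact_force: [0.5, 0.2, 0.6]
width: 0.0003
```

```bash
python3 -m jog '[0,-3,0,0,0,0,1,-3,0,0,0,0,2,-3,0,0,0,0]'
python3 -m jog '[1,0,0,0,0,0,2,0,0,0,0,0,2,0,0,0,0,0]'
python3 - <<'E'
from h import *
d=get_image("wrist"); crop(d,180,0,330,300,2.6,"w23")
E
```

```text
clock: 29.28
position: [0.5644, -0.151, 0.1629]
ee_rot: [0.0, 0.715, 0.7, -0.001]
contact_force: [-0.8, -1.7, -0.3]
width: 0.0002
clock: 29.65
position: [0.5647, -0.1505, 0.1631]
ee_rot: [0.002, 0.714, 0.7, -0.002]
contact_force: [-0.6, -6.4, -0.1]
width: -0.0001
```

View pics/w23.png

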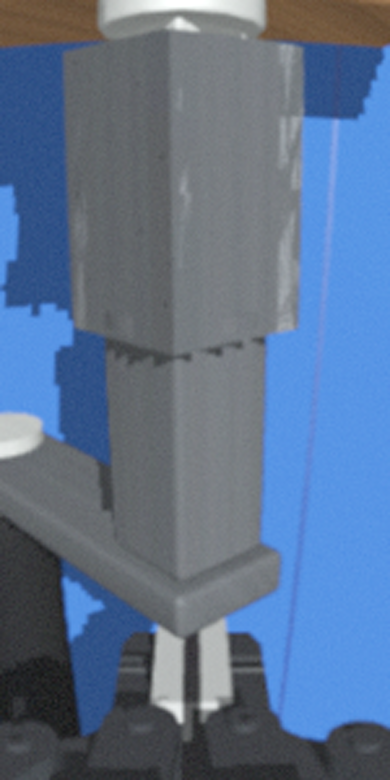

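```bash
python3 -m jog '[0.7,0,0,0,0,0,1.5,0,0,0,0,0,1.5,0,0,0,0,0]'
python3 -m jog '[0,0,0,0,0,0]'
```

```text
clock: 30.08
position: [0.5647, -0.1493, 0.1632]
ee_rot: [0.002, 0.714, 0.7, -0.002]
contact_force: [-0.4, -6.8, 0.7]
width: 0.0001
clock: 30.2
position: [0.5648, -0.1493, 0.1632]
ee_rot: [0.002, 0.714, 0.7, -0.002]
contact_force: [-0.2, -6.7, 0.4]
width: 0.0004
```

It slides at a steady 6.7 N of friction. I'll keep creeping until the force rises.

```bash
python3 -m jog '[0.7,0,0,0,0,0,1.4,0,0,0,0,0,1.4,0,0,0,0,0]'
python3 -m jog '[0.5,0,0,0,0,0,1,0,0,0,0,0,1,0,0,0,0,0]'
python3 - <<'E'
from h import *
d=get_image("wrist"); crop(d,200,0,300,50,6,"w24")
E
```

```text
clock: 30.58
position: [0.5649, -0.1486, 0.1633]
ee_rot: [0.003, 0.714, 0.7, -0.002]
contact_force: [-0.5, -8.3, 0.4]
width: -0.0005
clock: 30.95
position: [0.565, -0.1485, 0.1635]
ee_rot: [0.003, 0.714, 0.7, -0.003]
contact_force: [-1.0, -10.6, 1.0]
width: -0.0
```

View pics/w24.png

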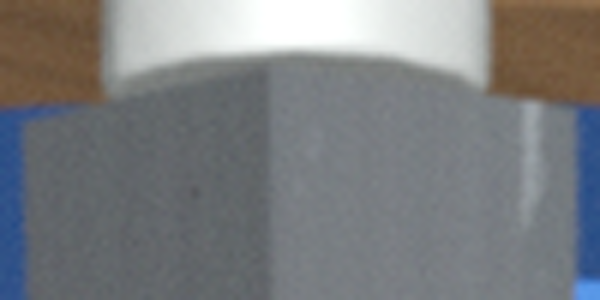

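It is home: the mouth edge meets the collar (crop y≈60) and the force climbs to 10 N with no motion. I'll back off and check everything again.

```bash
python3 -m jog '[-15,0,0,0,0,0,-35,0,0,0,0,0,-35,0,-60,0,0,0,-35,0,-110,0,0,0,-35,0,-110,0,0,0]'
python3 - <<'E'
from tilt import *
s,p,r=st(); print(s["clock"],p.round(4),np.round(s["contact_force"],1))
for k in range(2):
    e=get_image("side"); tilt(e["frame"],e,.541)
np.save("/tmp/s_a.npy",e["frame"])
d=get_image("top"); crop(d,200,150,330,230,6,"t25"); d=get_image("wrist");crop(d,180,0,330,130,5,"w25")
E
```

```text
clock: 31.62
position: [0.5661, -0.1811, 0.2775]
ee_rot: [0.004, 0.715, 0.699, 0.002]
contact_force: [0.2, -0.4, -0.2]
width: 0.0
31.625 [ 0.5661 -0.1811  0.2775] [ 0.2 -0.4 -0.2]
near [0.57  0.229 0.289] sh [-0.14 -2.24] cc 0.897 -> turned 0.0411
far [0.573 0.397 0.295] sh [-0.22 -0.81] cc 0.955 -> turned 0.0409
strap [0.578 0.582 0.303] sh [-0.16  0.66] cc 0.912 -> turned 0.0338
near [0.57  0.229 0.289] sh [-0.14 -2.26] cc 0.897 -> turned 0.0413
far [0.573 0.397 0.295] sh [-0.23 -0.83] cc 0.955 -> turned 0.0416
strap [0.578 0.582 0.303] sh [-0.17  0.66] cc 0.911 -> turned 0.0342
```

View pics/t25.png

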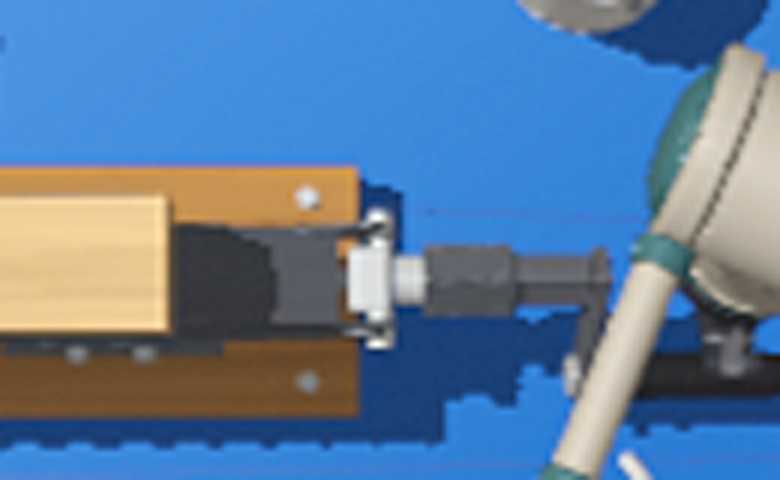

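View pics/w25.png

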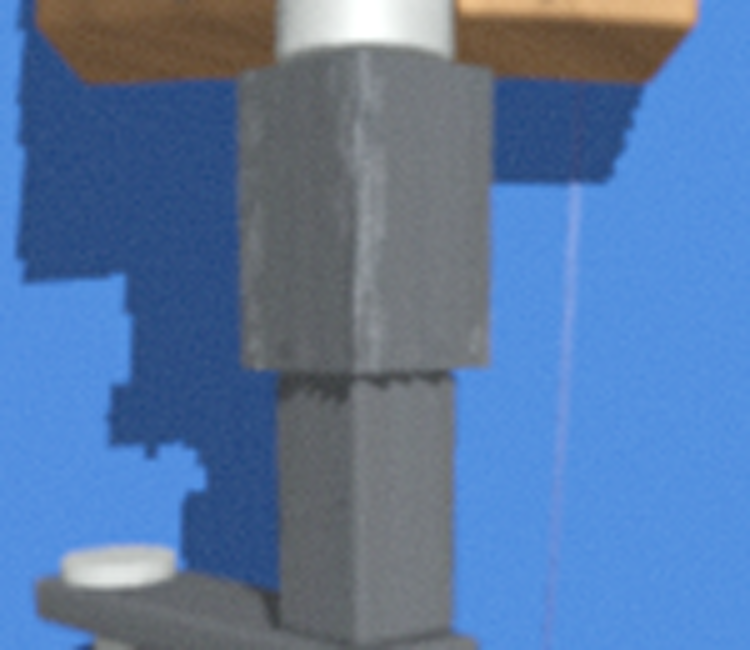

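```bash
python3 - <<'E'
from h import *
d=get_image("wrist");crop(d,220,0,290,30,10,"w26")
E
```

```text
(no output)
```

View pics/w26.png

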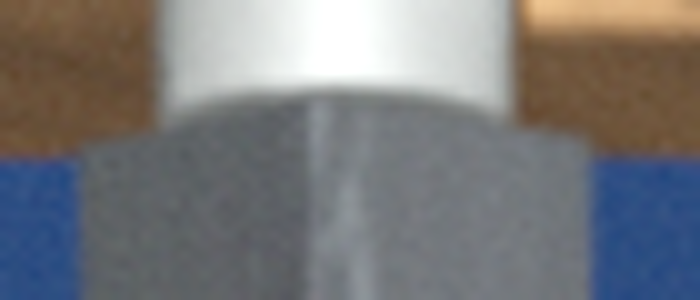

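All near-mortise readings, fitted against crank angle at the given 8 mm per turn, give a final turn of 0.0399 ± 0.0006 rad against the 0.040 needed. One last overall look, with a coarse two-view check, before handing in.

```bash
python3 -m jog '[-40,0,-40,0,0,0,-80,0,-80,0,0,0,-80,0,-80,0,0,0]' 
python3 - <<'E'
from h import *
e=get_image("side");t=get_image("top")
a=cv2.resize(e["frame"][160:360,160:300,::-1],None,fx=2.8,fy=2.8,interpolation=2);b=cv2.resize(t["frame"][160:300,30:310,::-1],None,fx=1.4,fy=1.4,interpolation=2)
b=cv2.copyMakeBorder(b,0,a.shape[0]-b.shape[0],0,0,cv2.BORDER_CONSTANT); cv2.imwrite("pics/fin.png",np.hstack([a,b]))
print(np.array(get_state()["contact_force"]).round(1),get_state()["clock"])
E
```

```text
clock: 32.25
position: [0.563, -0.2626, 0.3543]
ee_rot: [0.002, 0.716, 0.698, -0.0]
contact_force: [0.5, 0.7, -0.7]
width: 0.0007
[ 0.   0.8 -0.4] 32.35
```

View pics/fin.png

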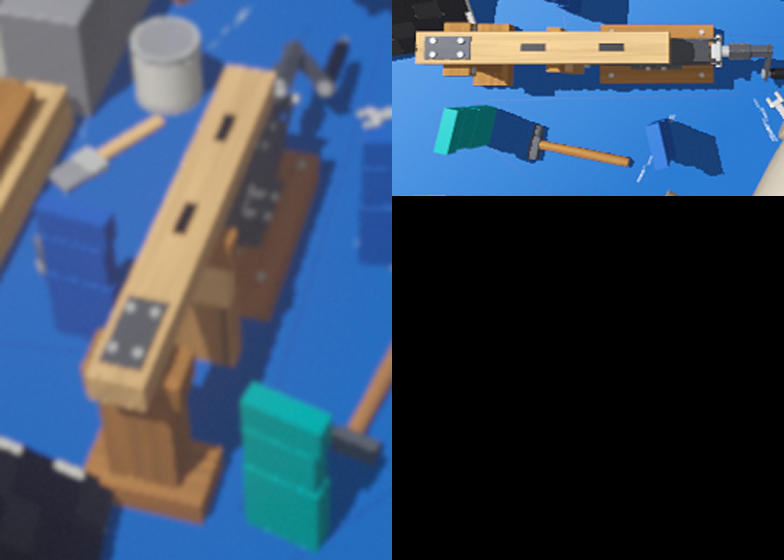

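The final picture shows the handle on the screw, the sill straight and lifted, the tin, spanner and coloured blocks where they were, and the arm clear of everything. Handing in.

```bash
python3 -c "
from rig import *
print(sign_off())"
```

```text
the job is handed in; nothing more can be done
None
```

I fitted the crank handle on the jack's square and wound the jack up about 3.3 turns. By my measurements the sill is off the packing and level. I handed in at about 32 s of the 72 s allowed, with the arm clear and the handle still on the screw.

- **Fitting:** the socket slid on freely at about 34.5° of turn. I stopped at a light 5 N contact with the collar.
- **Winding:** the wrist force stayed around 25 N or less. One call of 11 rows was refused whole, so nothing moved, and I sent it again with 10.
- **Handle creep:** my grip held the crank slightly drooped, and it crept 3–4 mm off the collar during winding. I found this after letting go and pushed it home with closed fingertips, about 10 N at most. The last wrist pictures show the mouth against the collar, with no square visible.
- **Level:** the crank count, combined with the near-mortise image shifts, puts the sill's rotation at 0.0399 ± 0.0006 rad against the 0.040 needed.
- **Checks that disagreed or were not made:**
  - Single near and far mortise readings gave about 0.041 rad.
  - The strap patch near the pivot, the least sensitive of the three, gave 0.034 rad.
  - I did not measure the 8 mm packing gap up close.
  - I did not run the two-view level check I had planned; I only looked over the final pictures.
- **Other things:** the tin, spanner and coloured look-alikes look unmoved in the last pictures; I did not check the jar.

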